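# Clamp a light tube in its coupler at the make-up table

### The arm

A 6-joint arm with a two-finger parallel gripper is mounted at the origin on the work surface. World frame = base frame: x ahead of the robot, y to its left, z up, the work surface at z = 0. Lengths are in m, angles in rad, forces in N, time in s.
With the tool pointing down it reaches from about 0.375 to 0.975 m from the base axis. Payload 3.8 kg.
Tool frame: the origin (TCP) lies midway between the tips of the shut fingers; the grasp point (between the pads) lies 19 mm behind it; z points along the fingers, y is the direction in which the jaws open and shut (so a half turn about z gives the same grasp; the last joint's range is limited). The gripper opens to 85 mm and grips with 20 to 120 N. Pads are 22 mm wide; open, the fingers measure 114 mm over their backs; the gripper's body (76 mm by 85 mm) begins 54 mm behind the grasp point. The pads swing forward as they close: fully open they stand 13 mm farther back than shut.
Start: joints at [1.274, 0.264, 1.604, -0, 1.274, -0.037], TCP at [0.173, 0.652, 0.198] pointing down, gripper open.
Joint ranges: [-2.63, 2.63], [-0.94, 2.18], [0.31, 2.57], [-1.31, 4.45], [0, 2.66], [-2.55, 2.55]. Speed limits (rad/s): [2.57, 2.57, 3.14, 3.14, 3.14, 3.14].

### API

Orientations are given as a rotation vector (axis times angle).
In Python, from workcell import readout, read_camera, camera_params, bot gives the robot as it stands.
- The arm moves only by the tool apply_moves, never from a script. Its argument "plan" is a list that holds one entry, the list of rows, each a list of 7 numbers: the shift along the tool's x, y, z each as a share of 1000 mm, from -1 to 1, then the turn, a rotation vector about the tool's x, y, z each as a share of pi rad, from -1 to 1, then the gripper command: -1 is fully open, 1 is shut, values between are in proportion. A call has exactly 8 rows; each row is the pose to reach, as a shift and turn from the pose commanded when the call began, along the tool's axes at that moment, turning the shorter way round; what a row does not reach only later rows make up. A row lasts 1/12 s, in which the tool goes at most 41.7 mm and 7.16 degrees, less where a joint would pass 70% of its speed; a pose out of reach is approached as far as the arm can. A call with a number of a shift or a turn outside -1 to 1 is refused whole. A call with a gripper value outside its range is refused whole. The fingers move at their own pace and stop on an object; "force" is the grip in N (left out, the last holds). Time passes only in rows, so rows that repeat a pose let the fingers close, or fill a call up. It gives the time, the measured TCP pose, the force and the opening at its end, in the units of the state.
- readout.read_state(): the state, without advancing time (a new reading comes with each control period).
- read_camera(name): name is "scene" or "top" or "wrist"; returns the picture (384x512x3 uint8, red, green, blue); there is no depth.
- camera_params(name): a dict with "fovy" (degrees; the focal length in pixels is half the picture's height over the tangent of half this angle, whatever the lens; pixels are square), "cx", "cy" (the principal point, pixels), "rvec" (rotation vector, rad) and "tvec" (3), from world to camera coordinates, as OpenCV has them; the wrist camera has in their place "hand_eye" (4x4, takes a point from camera to tool coordinates, whose origin is the TCP and whose axes are the flange's). Camera axes: x right, y down, z forward; pixel columns grow to the right and rows downward; lengths in m; the calibration is good to about 2 mm. The wrist camera is an equidistant fisheye: a pixel r from the principal point sees the ray r / f radians off the axis. A picture is of the moment at which its call begins: read the wrist's pose just before it. camera_params takes no time and is no camera call.
- bot.finish_job(): hands the job in, once; it reports no verdict.
The state is a dict: "time": time; "q": joint angles; "joint_vel": joint speeds; "joint_torque": joint torques, N m; "tool_pos": TCP position; "tcp_rot": TCP orientation; "wrist_force": force on the tool from outside, world axes, zero at the start; "torque": the same for the moment, N m; "width": opening from 0.0 (shut) to 1.0 (fully open).
Only numpy, scipy, OpenCV 4.12 (cv2) and the standard library are available. Lean on these libraries where they do the work, as an engineer would, in place of code of your own. Each camera call takes 0.05 s, during which the arm holds its last target.

### The job

Mount the white light tube in the coupler stand: lay it in the open saddle with its blue middle band centred there, swing the hinged strap over it until it is fully home, then swing the red-knobbed bolt upright into the strap's slot. Let go of everything, and leave the palette, jar and bottle where they are.

Things in the scene. Friction and masses are not known exactly. Their poses are not given: they have to be found in the camera images.
- coupler: Coupler stand, fixed to the table; place and yaw (within 0.4) vary, left or right of the tube. Origin: underside centre of its dark foot (150 x 130 x 12 mm). A post carries an aluminium half-round saddle, open upwards, 44 mm wide along y, inner radius 20.5 mm, lips 10 mm below the tube's axis. Axes: z up, y along the tube's axis, +x to the strap's hinge, -x to the swing bolt.
- saddle (a point): Axis of the saddle at its middle, 120 mm straight above the coupler's origin, same axes as the coupler: the centre of the tube belongs here, the tube's y along its y.
- strap (a joint): Hinge of the strap (aluminium hinged half, 40 mm wide along y), rad. 0 = closed over the tube (a stop); grows as it opens upwards and back over to +x; 1.57 = standing straight up, stop at 2.45; starts at 2.0 to 2.35. Stiff: it stays where it is left; 1 to 3 N at the lug moves it. Closed, its arch rises 29.5 mm above the tube's axis. It closes only while the bolt leans out by more than 0.6.
- strap_hinge (a point): Middle of the strap's hinge line, which runs along the coupler's y: 36 mm to +x of saddle, at the same height. Axes as the coupler's; it does not move with the strap.
- strap_lug (a point): Point on the strap's outer (closed: upper) face at its fork lug, in the middle of the slot; closed, it lies 86 mm to -x of the hinge and 5 mm above it. The lug runs 62 to 92 mm from the hinge: two tines 14 mm wide, 8 mm thick, with a 12 mm slot between, open at the end. Push across both tines: a fingertip in the slot can jam. Moves and turns with the strap.
- swing_bolt (a joint): Pivot of the swing bolt, rad. 0 = upright in the slot (a stop); grows as the bolt leans out to -x, stop at 1.5; starts at 0.7 to 1.0. Stiff: it stays where it is left; 1 to 3 N at the knob moves it. Shank 9 mm diameter; 46 mm from the pivot a 26 mm washer, 4 mm thick, that ends 6 mm above the closed lug; then the knob.
- bolt_pivot (a point): Middle of the bolt's pivot line, which runs along the coupler's y: 48 mm to -x of saddle and 35 mm lower. Axes as the coupler's; it does not move with the bolt.
- knob (a point): Centre of the bolt's glossy red ball knob, 32 mm diameter, 63 mm from the pivot. It moves with the bolt. It can be pinched and led round its arc, or pushed up and inwards from outside (from its -x side).
- tube: Loose white light tube, 200 mm long, 40 mm diameter, about 0.15 to 0.3 kg, with a 70 mm wide blue band round its middle and grey square caps (44 x 44 mm, 18 mm long) on its ends. Origin at its centre, y along its length. It starts flat on the table, centre 22 mm up. Either end may go either way.
- palette: Bystander: make-up palette, 90 x 130 x 12 mm, lying on the table. Origin: centre of its underside.
- jar: Bystander: brown jar, 60 mm diameter, 55 mm high. Origin: centre of its underside.
- bottle: Bystander: blue bottle, 48 mm diameter, 130 mm high. Origin: centre of its underside.
Not all that is in view belongs to the job. Leave any pink or turquoise look-alike of the coupler alone. Of the things that look like the tube, the larger one is meant.

How it is judged:
By the outcome, as a careful person would: the job done as asked, in the order asked, and still so for the second after the job is handed in, with the robot touching nothing.
It also fails if it takes over 64 s, if anything falls off the work surface, if the arm or the gripper's body presses on something with over 40 N, if the wrist force passes 120 N, or if a joint passes its speed limit or range.

## Working session

There is one attempt and no reset: what is moved stays moved. The work goes in short steps, Python scripts to look and compute and a tool call to move; the robot and the scene stay as the last step left them, time stands still between calls to the robot, and variables do not carry over. Pictures are saved under pics/ and viewed, and the job is handed in when it is done.

Besides the shell and the picture viewer there is one more tool, called by a JSON object that holds its "op" and its "data", one argument or row to a line. apply_moves: Moves the arm, as the interface text tells. Shift numbers are shares of 1000 mm and turn numbers shares of pi rad, none past 1 either way. Its arguments: {"type":"object","properties":{"plan":{"type":"array","items":{"type":"array","items":{"type":"array","items":{"type":"number","minimum":-1,"maximum":1}}}},"force":{"type":"number"}},"required":["plan"]}

```bash
ls; mkdir -p pics
python3 - <<'E'
from workcell import readout, read_camera, camera_params, bot
import cv2
print(readout.read_state())
for n in ["scene","top","wrist"]:
    im=read_camera(n); cv2.imwrite(f"pics/{n}0.png",im[:,:,::-1]); print(n,camera_params(n))
E
```

```text
pics
{'time': 0.0, 'q': array([ 1.27413415e+00,  2.64747694e-01,  1.60538562e+00, -3.81826962e-05,
        1.27371778e+00, -3.69223883e-02]), 'joint_vel': array([ 8.65091617e-05,  1.91831496e-03,  1.03031660e-03, -4.24306444e-04,
       -1.30173925e-04, -9.83509213e-04]), 'joint_torque': array([-4.80349954e-04, -5.15138376e+01, -3.67297375e+01,  2.32328409e-05,
        1.31181080e-02,  2.08465360e-05]), 'tool_pos': array([0.17314981, 0.65156638, 0.19635953]), 'tcp_rot': array([-0.40679076, -3.11480076,  0.00350745]), 'wrist_force': array([ 0.86699494,  0.00902426, -0.21759003]), 'torque': array([-0.01056629,  0.03417557,  0.01982339]), 'width': 1.0001162644946815}
scene {'fovy': 57.571978728372976, 'cx': 262.5806700546981, 'cy': 184.77695677585794, 'rvec': array([ 1.42692533,  2.06237035, -0.92447777]), 'tvec': array([ 0.20195449, -0.25326147,  1.40641534])}
top {'fovy': 51.974404638729744, 'cx': 257.93986843361216, 'cy': 200.6899203286961, 'rvec': array([ 2.12386237, -2.18797459,  0.16493639]), 'tvec': array([0.00581677, 0.52117723, 1.08258094])}
wrist {'fovy': 65.70646984690485, 'cx': 256.0646671358683, 'cy': 190.63389634234898, 'hand_eye': array([[-9.18730131e-04, -9.59338788e-01, -2.82255639e-01,
         7.09820894e-02],
       [ 9.99998640e-01, -1.26803374e-03,  1.05487732e-03,
        -7.45175636e-04],
       [-1.36989441e-03, -2.82254286e-01,  9.59338648e-01,
        -1.77349929e-01],
       [ 0.00000000e+00,  0.00000000e+00,  0.00000000e+00,
         1.00000000e+00]])}
```

View pics/scene0.png

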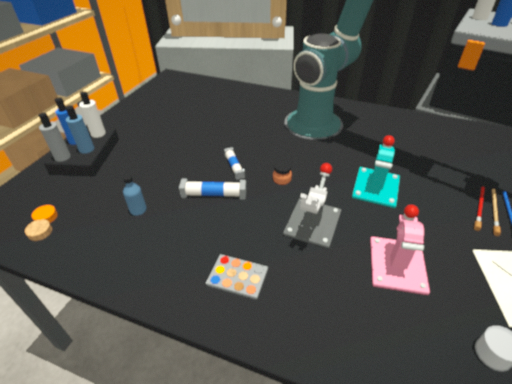

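View pics/top0.png

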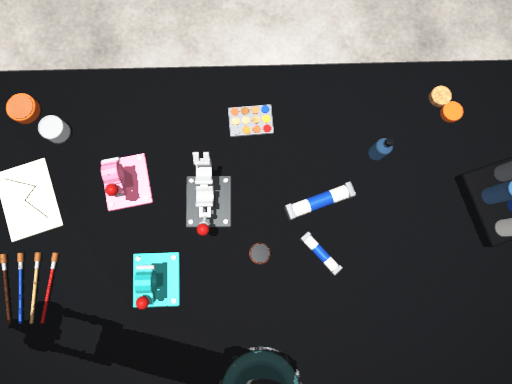

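View pics/wrist0.png

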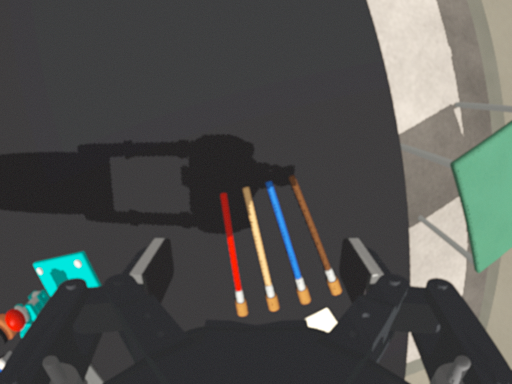

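```bash
cat > h.py <<'E'
import numpy as np, cv2
from scipy.spatial.transform import Rotation as R
from workcell import readout, read_camera, camera_params, bot
def grab(n):
    s=readout.read_state(); im=read_camera(n); return s,im
def ray(n,px,s=None):
    """origin, unit directions (world) for pixels Nx2"""
    p=camera_params(n); px=np.atleast_2d(np.asarray(px,float))
    f=192/np.tan(np.radians(p['fovy'])/2)
    d=(px-[p['cx'],p['cy']])/f
    if n=='wrist':
        r=np.linalg.norm(d,axis=1,keepdims=True)+1e-12
        v=np.hstack([d/r*np.sin(r),np.cos(r)])
        H=p['hand_eye']; T=R.from_rotvec(s['tcp_rot']).as_matrix()
        o=np.asarray(s['tool_pos'])+T@H[:3,3]; return o,v@(T@H[:3,:3]).T
    M=R.from_rotvec(np.ravel(p['rvec'])).as_matrix()
    v=np.hstack([d,np.ones((len(d),1))]); v/=np.linalg.norm(v,axis=1,keepdims=True)
    return -M.T@np.ravel(p['tvec']), v@M
def onz(n,px,z,s=None):
    o,v=ray(n,px,s); return o+v*((z-o[2])/v[:,2])[:,None]
def proj(n,P,s=None):
    p=camera_params(n); f=192/np.tan(np.radians(p['fovy'])/2); P=np.atleast_2d(P)
    if n=='wrist':
        T=R.from_rotvec(s['tcp_rot']).as_matrix(); H=p['hand_eye']
        q=((P-s['tool_pos'])@T-H[:3,3])@H[:3,:3]
        rho=np.linalg.norm(q[:,:2],axis=1); th=np.arctan2(rho,q[:,2])
        return q[:,:2]/(rho[:,None]+1e-12)*th[:,None]*f+[p['cx'],p['cy']]
    M=R.from_rotvec(np.ravel(p['rvec'])).as_matrix(); q=P@M.T+np.ravel(p['tvec'])
    return q[:,:2]/q[:,2:]*f+[p['cx'],p['cy']]
def tri(rays):
    """rays: list of (o,v); least squares point and residual"""
    A=np.zeros((3,3));b=np.zeros(3)
    for o,v in rays:
        v=np.ravel(v);Q=np.eye(3)-np.outer(v,v);A+=Q;b+=Q@o
    X=np.linalg.solve(A,b)
    return X,[np.linalg.norm(np.cross(np.ravel(v),X-o)) for o,v in rays]
def blobs(mask,amin=8):
    n,l,st,c=cv2.connectedComponentsWithStats(mask.astype(np.uint8))
    return [(st[i,4],c[i].round(1),st[i,:4],l==i) for i in range(1,n) if st[i,4]>=amin]
def hsv(im): return cv2.cvtColor(im,cv2.COLOR_RGB2HSV)
def up(im,box,k,name):
    x,y,w,h=box; cv2.imwrite(name,cv2.resize(im[y:y+h,x:x+w,::-1],None,fx=k,fy=k,interpolation=cv2.INTER_CUBIC))
E
python3 - <<'E'
from h import *
c={}
for n in ['top','scene']:
    im=cv2.imread(f'pics/{n}0.png')[:,:,::-1].copy(); h=hsv(im)
    print(n)
    blue=(h[...,0]>100)&(h[...,0]<118)&(h[...,1]>200)&(h[...,2]>120)
    red=((h[...,0]<4)|(h[...,0]>176))&(h[...,1]>200)&(h[...,2]>100)
    for a,m in (('b',blue),('r',red)):
        for q in blobs(m,15): print(a,q[0],q[1],q[2])
    up(im,(150,130,220,150) if n=='top' else (160,140,220,130),3.6,f'pics/{n}0u.png')
E
```

```text
top
r 28 [114.  190.4] [109 185   9  10]
r 17 [205.2 230.5] [201 225   7  10]
r 36 [144.3 302.1] [140 297   8  12]
scene
r 59 [388.3 140.2] [384 136  10   9]
r 65 [325.8 167.6] [321 164  10   8]
r 69 [480.5 201.8] [478 188   6  27]
r 107 [411.1 210.7] [405 205  13  12]
r 25 [224.4 259.8] [222 257   6   6]
```

View pics/top0u.png

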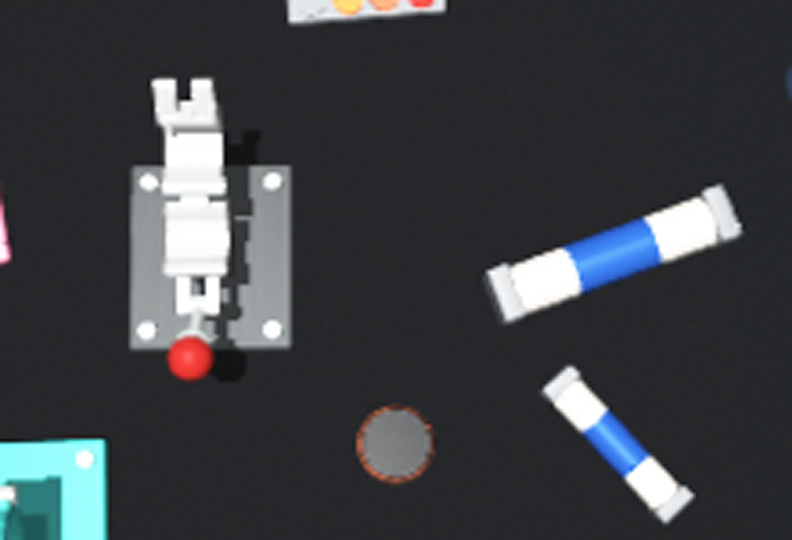

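View pics/scene0u.png

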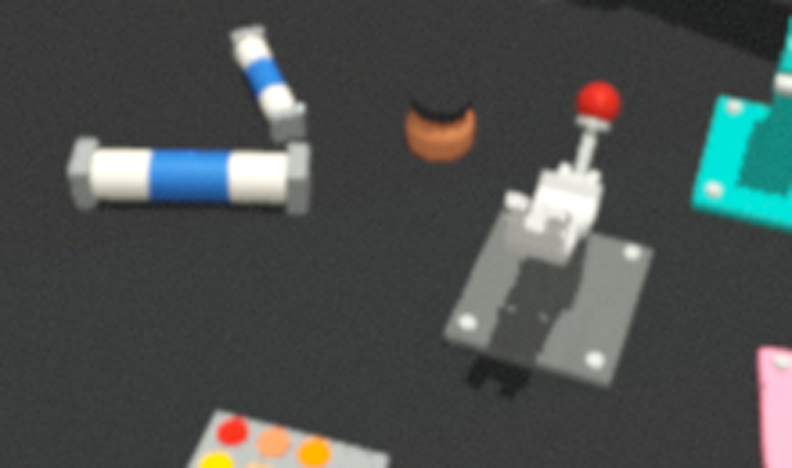

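The top view shows the grey coupler, with its foot at about (208,201) px, the strap leaning up-image (+x) and the knob near (203,229). The larger tube's band is at about (320,200).

Run:
```python
from h import *
c=np.array([(132,167),(291,165),(292,347),(130,348)])/3.6+[150-.36,130-.36]
P=onz('top',c,0.012); print(P.round(4),P.mean(0).round(4))
s=np.array([(148,182),(272,181),(272,330),(146,330)])/3.6+[150-.36,130-.36]
S=onz('top',s,0.013); print('screws',S.round(4),S.mean(0).round(4))
for a,b in((3,0),(2,1)):
    for Q in (P,S):
        d=Q[b]-Q[a]; print('yaw',np.arctan2(d[1],d[0]),np.linalg.norm(d))
B={}
for n in('top','scene'):
    im=cv2.imread(f'pics/{n}0.png')[:,:,::-1].copy(); h=hsv(im)
    m=(h[...,0]>98)&(h[...,0]<122)&(h[...,1]>150)&(h[...,2]>90)
    for q in blobs(m,40): print(n,q[0],q[1],q[2])
    B[n]=sorted(blobs(m,40),key=lambda q:np.linalg.norm(q[1]-([320,200] if n=='top' else [209,188])))[0][1]
    r=((h[...,0]<6)|(h[...,0]>174))&(h[...,1]>150)&(h[...,2]>60)
    k=[q for q in blobs(r,15) if np.linalg.norm(q[1]-([203,229] if n=='top' else [326,168]))<12]
    (x,y),rad=cv2.minEnclosingCircle(np.argwhere(k[0][3])[:,::-1].astype(np.float32)); print('knob',n,x,y,rad); B[n+'k']=(x,y)
print(tri([ray(n,B[n]) for n in('top','scene')]))
print('knob',tri([ray(n,B[n+'k']) for n in('top','scene')]))
# ends of caps in top crop, axis at ~.022 (cap top z .044)
e=np.array([((487+513)/2,(270+322)/2),((715+740)/2,(187+238)/2)])/3.6+[149.64,129.64]
E=onz('top',e,.03); print(E.round(4),E.mean(0)); d=E[0]-E[1]; print('tube ang',np.arctan2(d[1],d[0]),np.linalg.norm(d))
st=readout.read_state(); print(R.from_rotvec(st['tcp_rot']).as_matrix().round(3))
```

```text
[[0.6032 0.1969 0.012 ]
 [0.6013 0.068  0.012 ]
 [0.4532 0.0703 0.012 ]
 [0.4563 0.1993 0.012 ]] [0.5285 0.1336 0.012 ]
screws [[0.5903 0.1839 0.013 ]
 [0.5883 0.0836 0.013 ]
 [0.4672 0.0859 0.013 ]
 [0.4702 0.1863 0.013 ]] [0.529  0.1349 0.013 ]
yaw -0.016305598684804197 0.14698264981031528
yaw -0.020294139683989628 0.12012227778919359
yaw -0.015552661397491589 0.1480442963503067
yaw -0.019091404503040497 0.12107746303879652
top 40 [264.9 108.7] [262 105   7   8]
top 323 [320.3 200.2] [306 191  27  20]
top 146 [320.7 252.9] [312 244  18  18]
top 210 [ 19.5 295.8] [ 18 270   4  53]
knob top 202.48794555664062 228.65663146972656 6.521191596984863
scene 1196 [41.4  9.6] [ 2  0 73 24]
scene 368 [503.2  12.7] [493   0  19  26]
scene 227 [ 65.6 125.2] [ 56 110  20  34]
scene 58 [232.6 160.6] [228 157  11   9]
scene 283 [212.  188.6] [202 182  21  14]
scene 119 [507.5 204.7] [503 191   9  32]
scene 40 [214.9 279.2] [211 276   8   7]
knob scene 325.8013610839844 168.17123413085938 5.918525695800781
(array([ 0.51915656, -0.18878298,  0.01930348]), [np.float64(0.0014269523005558944), np.float64(0.0014269523005557363)])
knob (array([0.43921903, 0.13729169, 0.13264773]), [np.float64(0.0011129115300459005), np.float64(0.001112911530045883)])
[[ 0.4874 -0.0959  0.03  ]
 [ 0.5491 -0.2806  0.03  ]] [ 0.51822332 -0.18821448  0.03      ]
tube ang 1.893403935009276 0.194723892423991
[[-0.966  0.257 -0.001]
 [ 0.257  0.966 -0.002]
 [ 0.    -0.002 -1.   ]]
```

```bash
cat >> h.py <<'E'
def down(yang):
    """tool pointing down, tool y at world angle yang"""
    y=np.array([np.cos(yang),np.sin(yang),0]);z=np.array([0,0,-1.]);return np.column_stack([np.cross(y,z),y,z])
def go(p,M):
    s=readout.read_state(); T=R.from_rotvec(s['tcp_rot']).as_matrix()
    d=T.T@(np.asarray(p)-s['tool_pos']); w=R.from_matrix(T.T@M).as_rotvec()/np.pi
    return d.round(4),w.round(4)
E
python3 - <<'E'
from h import *
print(go([.535,-.236,.32],down(.323)))
E
```

```text
(array([-0.5777, -0.7652, -0.122 ]), array([-5.000e-04,  3.000e-04,  3.145e-01]))
```

{"op": "apply_moves", "data": {
  "plan": [
    [[0,0,-0.04,0,0,0,-1],[0,0,-0.08,0,0,0,-1],[-0.01,-0.02,-0.12,0,0,0.04,-1],[-0.578,-0.765,-0.122,0,0,0.3145,-1],[-0.578,-0.765,-0.122,0,0,0.3145,-1],[-0.578,-0.765,-0.122,0,0,0.3145,-1],[-0.578,-0.765,-0.122,0,0,0.3145,-1],[-0.578,-0.765,-0.122,0,0,0.3145,-1]]
  ]
}}

```text
time: 0.82
tool_pos: [0.2571, 0.4379, 0.3149]
tcp_rot: [1.527, 2.745, -0.001]
wrist_force: [0.8, 0.5, 0.8]
width: 0.998
```

Run:
```python
from h import *
print(go([.535,-.236,.32],down(.323)))
print(readout.read_state()['tool_pos'])
```

```text
(array([-0.7191, -0.1193, -0.0048]), array([-0.    ,  0.0001,  0.074 ]))
[0.2570764  0.43788426 0.31494881]
```

{"op": "apply_moves", "data": {
  "plan": [
    [[-0.719,-0.119,-0.005,0,0,0.074,-1],[-0.719,-0.119,-0.005,0,0,0.074,-1],[-0.719,-0.119,-0.005,0,0,0.074,-1],[-0.719,-0.119,-0.005,0,0,0.074,-1],[-0.719,-0.119,-0.005,0,0,0.074,-1],[-0.719,-0.119,-0.005,0,0,0.074,-1],[-0.719,-0.119,-0.005,0,0,0.074,-1],[-0.719,-0.119,-0.005,0,0,0.074,-1]]
  ]
}}

```text
time: 1.48
tool_pos: [0.3858, 0.1305, 0.3176]
tcp_rot: [1.828, 2.555, 0.001]
wrist_force: [1.1, 0.4, 0.2]
width: 1.002
```

Run:
```python
from h import *
print(go([.535,-.236,.2],down(.323)))
print(readout.read_state()['tool_pos'])
s,im=grab('wrist'); np.save('w1.npy',[s['tool_pos'],s['tcp_rot']]); cv2.imwrite('pics/w1.png',im[:,:,::-1])
```

```text
(array([-0.395 ,  0.0227,  0.1176]), array([ 0.0002, -0.    ,  0.0019]))
[0.38582087 0.13048029 0.31759121]
```

View pics/w1.png

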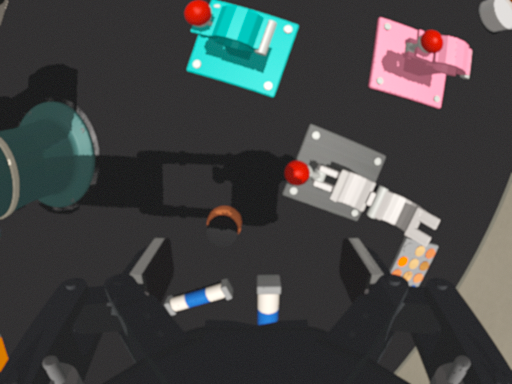

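The coupler shows its foot screws at about (317,135), (380,160) and (357,211) px. The tube's end is at the bottom, near (268,290). Next I move over the tube.

{"op": "apply_moves", "data": {
  "plan": [
    [[-0.395,0.023,0.0,0,0,0.002,-1],[-0.395,0.023,0.0,0,0,0.002,-1],[-0.395,0.023,0.0,0,0,0.002,-1],[-0.395,0.023,0.02,0,0,0.002,-1],[-0.395,0.023,0.04,0,0,0.002,-1],[-0.395,0.023,0.06,0,0,0.002,-1],[-0.395,0.023,0.08,0,0,0.002,-1],[-0.395,0.023,0.1,0,0,0.002,-1]]
  ]
}}

```text
time: 2.2
tool_pos: [0.5089, -0.1688, 0.2613]
tcp_rot: [1.836, 2.545, 0.001]
wrist_force: [1.0, -0.2, 0.4]
width: 0.996
```

Run:
```python
from h import *
print(go([.535,-.236,.2],down(.323)))
s,im=grab('wrist'); np.save('w2.npy',[s['tool_pos'],s['tcp_rot']]); cv2.imwrite('pics/w2.png',im[:,:,::-1])
```

```text
(array([-0.0719,  0.0034,  0.0615]), array([ 0.0008,  0.0007, -0.0006]))
```

View pics/w2.png

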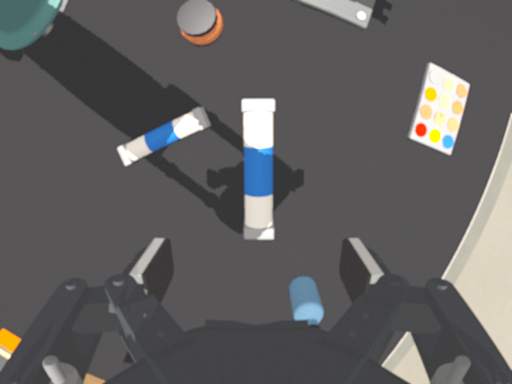

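Run:
```python
from h import *
a=np.load('w2.npy'); s=dict(tool_pos=a[0],tcp_rot=a[1])
im=cv2.imread('pics/w2.png')[:,:,::-1].copy(); h=hsv(im)
m=(h[...,0]>98)&(h[...,0]<122)&(h[...,1]>150)&(h[...,2]>90)
b=[q for q in blobs(m,200) if abs(q[1][0]-259)<15 and abs(q[1][1]-170)<30][0]; print(b[:3])
# band edge midlines
ys,xs=np.nonzero(b[3])
L=[(xs[ys==y].min(),xs[ys==y].max(),y) for y in np.unique(ys)]
# height: triangulate band centre (top surface) wrist vs top camera & scene
print(tri([ray('wrist',b[1],s),ray('top',[320.3,200.2])]),tri([ray('wrist',b[1],s),ray('scene',[212,188.6])]))
# silhouette edges at widest (axis height ~.022): left/right
for z in (.022,):
    l=onz('wrist',[(x-.5,y) for x,_,y in L[4:-4]],z,s); r=onz('wrist',[(x+.5,y) for _,x,y in L[4:-4]],z,s)
    mid=(l+r)/2; print('c',mid.mean(0),'width',np.linalg.norm(l-r,axis=1).mean())
# white+band mask -> whole tube
w=(((h[...,1]<60)&(h[...,2]>110))|m).astype(np.uint8)
q=[q for q in blobs(w,500) if abs(q[1][0]-259)<20 and abs(q[1][1]-170)<30][0]; print(q[:3])
ys,xs=np.nonzero(q[3])
top=[(xs[ys==y].mean(),y) for y in range(ys.min()+2,ys.max()-1)]
P=onz('wrist',top,.03,s); d=np.polyfit(P[:,1],P[:,0],1); print('axis dx/dy',d[0],'ang',np.arctan2(1,d[0]))
e=onz('wrist',[(258.5,ys.min()-.5),(259,ys.max()+.5)],.044,s);print(e,e.mean(0),np.linalg.norm(e[0]-e[1]))
print('bottle',onz('top',[379,151],.08),onz('wrist',[302,283],.13,s), 'bottle base', onz('top',[375,156],0))
```

```text
(np.int32(1334), array([258. , 171.5]), array([244, 148,  29,  48], dtype=int32))
(array([ 0.5208163 , -0.19162004,  0.01157888]), [np.float64(0.00013457689905584956), np.float64(0.0001345768990559951)]) (array([ 0.51968089, -0.18853606,  0.0198806 ]), [np.float64(0.001503758213655216), np.float64(0.001503758213655289)])
c [ 0.52009115 -0.18965286  0.022     ] width 0.041684372089735466
(np.int32(4291), array([258. , 167.1]), array([241,  98,  35, 143], dtype=int32))
axis dx/dy -0.3406365962966723 ang 1.8991053541406797
[[ 0.48737873 -0.09011345  0.044     ]
 [ 0.55244818 -0.28263839  0.044     ]] [ 0.51991345 -0.18637592  0.044     ] 0.20322373555915577
bottle [[ 0.64506375 -0.35058634  0.08      ]] [[ 0.60818557 -0.28353777  0.13      ]] bottle base [[ 0.6509578  -0.36444624  0.        ]]
```

Run:
```python
from h import *
print(go([.5366,-.2386,.08],down(.326)),go([.5366,-.2386,.002],down(.326)))
```

```text
(array([-0.0707,  0.0074,  0.1747]), array([-0.0016,  0.0005, -0.0022])) (array([-0.0706,  0.0078,  0.2527]), array([-0.0016,  0.0005, -0.0022]))
```

{"op": "apply_moves", "data": {
  "plan": [
    [[-0.07,0.007,0.04,0,0,-0.002,-1],[-0.07,0.007,0.08,0,0,-0.002,-1],[-0.07,0.007,0.12,0,0,-0.002,-1],[-0.07,0.007,0.15,0,0,-0.002,-1],[-0.07,0.007,0.165,0,0,-0.002,-1],[-0.07,0.007,0.165,0,0,-0.002,-1],[-0.07,0.007,0.165,0,0,-0.002,-1],[-0.07,0.007,0.165,0,0,-0.002,-1]]
  ]
}}

```text
time: 2.92
tool_pos: [0.5376, -0.2307, 0.0973]
tcp_rot: [1.827, 2.553, 0.001]
wrist_force: [-0.0, 0.3, -0.0]
width: 0.998
```

Run:
```python
from h import *
print(go([.5366,-.2386,.002],down(.326)),readout.read_state()['joint_vel'].round(3))
```

```text
(array([-0.007 , -0.0036,  0.0953]), array([0.0005, 0.0005, 0.0009])) [ 0.001 -0.027 -0.03   0.002 -0.006 -0.001]
```

{"op": "apply_moves", "data": {
  "plan": [
    [[-0.007,-0.0035,0.03,0,0,0.001,-1],[-0.007,-0.0035,0.06,0,0,0.001,-1],[-0.007,-0.0035,0.08,0,0,0.001,-1],[-0.007,-0.0035,0.09,0,0,0.001,-1],[-0.007,-0.0035,0.09,0,0,0.001,-1],[-0.007,-0.0035,0.09,0,0,0.001,-1],[-0.007,-0.0035,0.09,0,0,0.001,-1],[-0.007,-0.0035,0.09,0,0,0.001,-1]]
  ]
}}

```text
time: 3.58
tool_pos: [0.5373, -0.2391, 0.0081]
tcp_rot: [1.829, 2.549, 0.001]
wrist_force: [0.4, -0.5, 0.3]
width: 1.001
```

Run:
```python
from h import *
print(go([.5366,-.2386,.002],down(.326)),readout.read_state()['joint_vel'].round(3))
s,im=grab('wrist');cv2.imwrite('pics/w3.png',im[:,:,::-1])
```

```text
(array([ 0.0007, -0.0005,  0.0061]), array([ 0.001 ,  0.001 , -0.0001])) [-0.003  0.004  0.009  0.    -0.003 -0.   ]
```

View pics/w3.png

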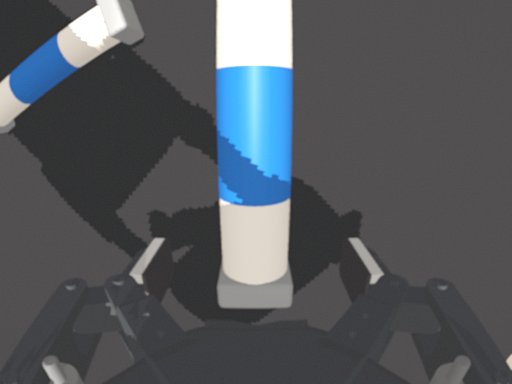

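{"op": "apply_moves", "data": {
  "plan": [
    [[0.0,-0.0005,0.005,0,0,0,-1],[0.0,-0.0005,0.005,0,0,0,1],[0.0,-0.0005,0.005,0,0,0,1],[0.0,-0.0005,0.005,0,0,0,1],[0.0,-0.0005,0.005,0,0,0,1],[0.0,-0.0005,0.005,0,0,0,1],[0.0,-0.0005,0.005,0,0,0,1],[0.0,-0.0005,0.005,0,0,0,1]]
  ],
  "force": 70
}}

```text
time: 4.3
tool_pos: [0.5381, -0.241, 0.0081]
tcp_rot: [1.828, 2.547, -0.001]
wrist_force: [-3.2, 5.0, 26.9]
width: 0.012
```

Run:
```python
from h import *
s,im=grab('wrist');cv2.imwrite('pics/w4.png',im[:,:,::-1]);print(s)
```

```text
{'time': 4.3, 'q': array([-0.46237969,  0.28602961,  1.95671069, -0.00199414,  0.89262307,
       -0.78722661]), 'joint_vel': array([ 0.00680336, -0.00240967, -0.01159585,  0.02713073, -0.08101073,
       -0.001235  ]), 'joint_torque': array([ 1.09763045e+00, -2.82898825e+01, -1.72620106e+01,  2.23287265e-02,
       -1.00177366e+00,  2.00681097e-02]), 'tool_pos': array([ 0.53806421, -0.24102002,  0.00814615]), 'tcp_rot': array([ 1.82765366e+00,  2.54737640e+00, -8.47514386e-04]), 'wrist_force': array([-3.22352578,  4.96897371, 26.86391104]), 'torque': array([1.10489083, 0.89477267, 0.05263414]), 'width': 0.012074678685240349}
```

View pics/w4.png

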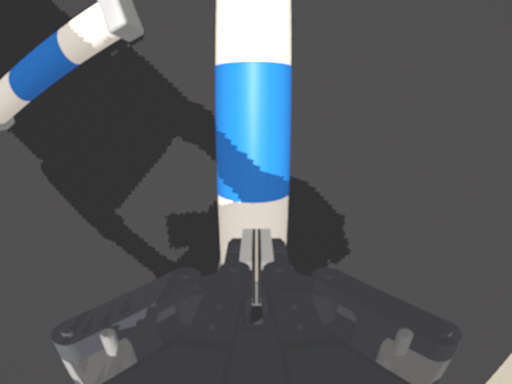

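Run:
```python
from h import *
s=readout.read_state()
T=R.from_rotvec(s['tcp_rot']).as_matrix()
for p in ([0,0,0],[0,0,-.019],[.011,0,0],[-.011,0,0],[.011,0,-.019],[-.011,0,-.04],[.011,0,-.04]):
    print(p,proj('wrist',s['tool_pos']+T@np.array(p),s).round(0))
print(proj('wrist',[(.52,-.1893,.042),(.52+.0112,-.1893-.0332,.022)],s))
# caps in w3 etc
for px in ((255,305),(255,268),(255,204),(254,67)):
  print(px,onz('wrist',px,.03,s))
```

```text
[0, 0, 0] [[256. 219.]]
[0, 0, -0.019] [[256. 231.]]
[0.011, 0, 0] [[256. 202.]]
[-0.011, 0, 0] [[256. 234.]]
[0.011, 0, -0.019] [[256. 213.]]
[-0.011, 0, -0.04] [[256. 265.]]
[0.011, 0, -0.04] [[256. 228.]]
[[254.06513428 139.0789283 ]
 [254.21064315 195.85863666]]
(255, 305) [[ 0.55457012 -0.29083995  0.03      ]]
(255, 268) [[ 0.54538455 -0.26342194  0.03      ]]
(255, 204) [[ 0.53230314 -0.22441985  0.03      ]]
(254, 67) [[ 0.50837484 -0.15486116  0.03      ]]
```

The fingers shut above the tube rather than round it. The reported tip height does not match, so I check with the outside camera.

Run:
```python
from h import *
s,im=grab('scene');cv2.imwrite('pics/s4.png',im[:,:,::-1]); up(im,(150,90,150,130),5,'pics/s4u.png')
P=[(s['tool_pos']+R.from_rotvec(s['tcp_rot']).as_matrix()@np.array([0,0,-k])) for k in (0,.04)]
print((proj('scene',P)-[150,90])*5)
```

```text
[[220.33790467 505.58207657]
 [212.1308861  457.11056014]]
```

View pics/s4u.png

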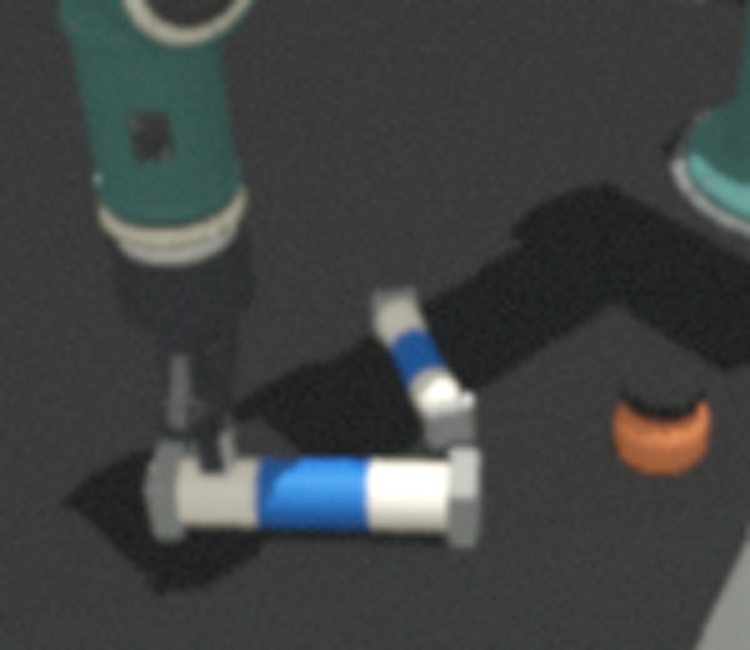

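{"op": "apply_moves", "data": {
  "plan": [
    [[0,0,-0.03,0,0,0,1],[0,0,-0.07,0,0,0,1],[0,0,-0.07,0,0,0,1],[0,0,-0.07,0,0,0,1],[0,0,-0.07,0,0,0,1],[0,0,-0.07,0,0,0,1],[0,0,-0.07,0,0,0,1],[0,0,-0.07,0,0,0,1]]
  ]
}}

```text
time: 5.07
tool_pos: [0.5335, -0.2378, 0.0687]
tcp_rot: [-1.83, -2.549, 0.001]
wrist_force: [0.2, -0.2, -0.7]
width: 0.001
```

Run:
```python
from h import *
s,im=grab('scene');up(im,(150,90,150,130),5,'pics/s5u.png')
print(s)
s2,w=grab('wrist');cv2.imwrite('pics/w5.png',w[:,:,::-1])
P=[(s['tool_pos']+R.from_rotvec(s['tcp_rot']).as_matrix()@np.array([0,0,-k])) for k in (0,.02,.04)]
print((proj('scene',P)-[150,90])*5)
s2,w=grab('top');up(w,(270,150,150,130),5,'pics/t5u.png')
```

```text
{'time': 5.0667, 'q': array([-4.61860980e-01,  2.09047203e-01,  1.92321930e+00, -2.08771713e-05,
        1.01252360e+00, -7.87265844e-01]), 'joint_vel': array([-0.00070706, -0.00216363, -0.00757105, -0.00148182,  0.00160077,
       -0.00096479]), 'joint_torque': array([ 2.17030843e-04, -4.44982266e+01, -3.26450336e+01, -2.74927734e-04,
        1.23191171e-02,  3.06123741e-05]), 'tool_pos': array([ 0.53351274, -0.23775924,  0.06870761]), 'tcp_rot': array([-1.83040848e+00, -2.54939314e+00,  8.30914516e-04]), 'wrist_force': array([ 0.2076842 , -0.21488346, -0.66416151]), 'torque': array([-0.03069632, -0.04632443, -0.01544919]), 'width': 0.0014617430303039377}
[[215.74487714 427.69280408]
 [211.17362057 402.02040252]
 [206.48322589 375.67891552]]
```

View pics/s5u.png

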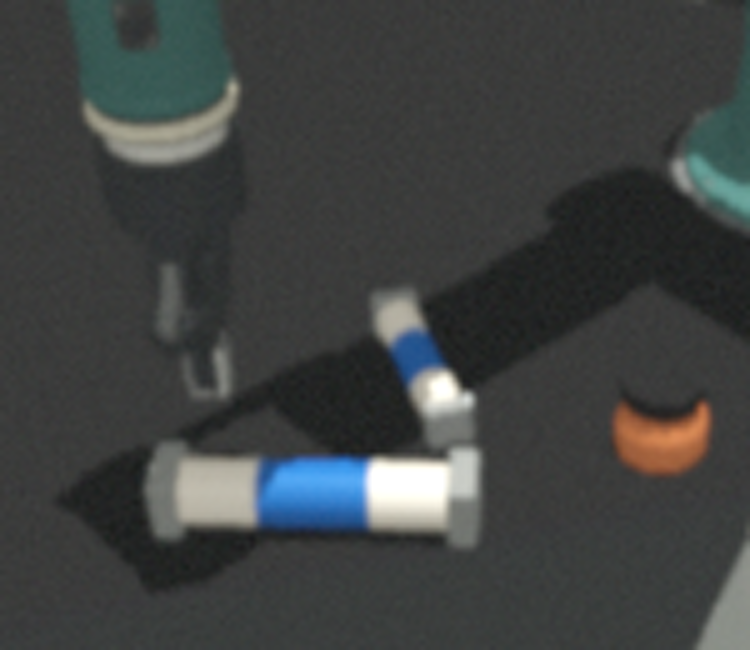

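View pics/w5.png

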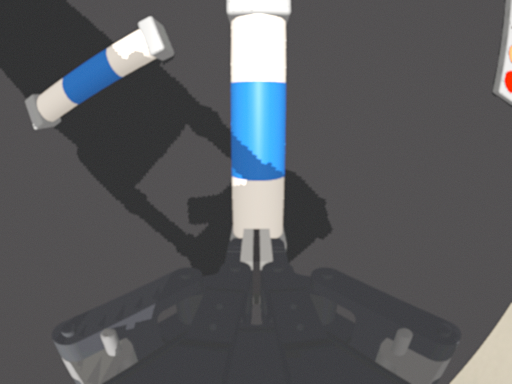

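View pics/t5u.png

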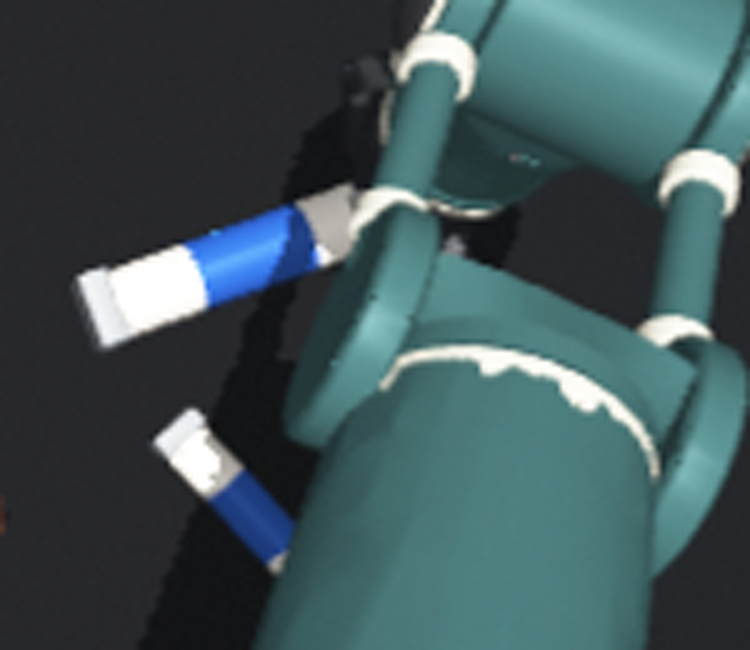

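Run:
```python
from h import *
s=readout.read_state()
im=cv2.imread('pics/w5.png')[:,:,::-1].copy(); h=hsv(im)
m=(h[...,0]>98)&(h[...,0]<122)&(h[...,1]>150)&(h[...,2]>60)
b=max([q for q in blobs(m,200) if abs(q[1][0]-259)<25],key=lambda q:q[0]); print(b[:3])
ys,xs=np.nonzero(b[3])
L=[(xs[ys==y].min(),xs[ys==y].max(),y) for y in range(ys.min()+4,ys.max()-4)]
l=onz('wrist',[(x-.5,y) for x,_,y in L],.03,s); r=onz('wrist',[(x+.5,y) for _,x,y in L],.03,s)
mid=(l+r)/2; d=np.polyfit(mid[:,1],mid[:,0],1); print('ang',np.arctan2(1,d[0]),'w',np.linalg.norm(l-r,axis=1).mean())
e=onz('wrist',[(258.5,ys.min()-.5),(258.5,ys.max()+.5)],.042,s);print(e,e.mean(0),np.linalg.norm(e[0]-e[1]))
C=e.mean(0); ang=1.897; u=np.array([np.cos(ang),np.sin(ang)])
G=C[:2]-.052*u; print(G); print(go([G[0],G[1],.05],down(ang-np.pi/2)))
```

```text
(np.int32(4405), array([257.8, 132.1]), array([231,  83,  55,  97], dtype=int32))
ang 1.893423960760695 w 0.03960830122352346
[[ 0.50826402 -0.15514258  0.042     ]
 [ 0.53000125 -0.21950367  0.042     ]] [ 0.51913264 -0.18732312  0.042     ] 0.06793272979753556
[ 0.535796   -0.23658094]
(array([0.0009, 0.002 , 0.0195]), array([-0.0004, -0.0004, -0.0003]))
```

{"op": "apply_moves", "data": {
  "plan": [
    [[0,0.002,0,0,0,0,-1],[0,0.002,0,0,0,0,-1],[0,0.002,0.0,0,0,0,-1],[0,0.002,0.03,0,0,0,-1],[0,0.002,0.06,0,0,0,-1],[0,0.002,0.085,0,0,0,-1],[0,0.002,0.095,0,0,0,-1],[0,0.002,0.095,0,0,0,-1]]
  ]
}}

```text
time: 5.88
tool_pos: [0.5338, -0.2363, -0.0277]
tcp_rot: [-1.829, -2.547, 0.002]
wrist_force: [-0.7, 0.2, 0.3]
width: 1.005
```

{"op": "apply_moves", "data": {
  "plan": [
    [[0,0,0.002,0,0,0,-1],[0,0,0.002,0,0,0,1],[0,0,0.002,0,0,0,1],[0,0,0.002,0,0,0,1],[0,0,0.002,0,0,0,1],[0,0,0.002,0,0,0,1],[0,0,0.002,0,0,0,1],[0,0,0.002,0,0,0,1]]
  ],
  "force": 70
}}

```text
time: 6.55
tool_pos: [0.5381, -0.2385, -0.0246]
tcp_rot: [1.83, 2.55, 0.001]
wrist_force: [-0.5, 0.0, 7.0]
width: 0.444
```

Run:
```python
from h import *
s,im=grab('wrist');cv2.imwrite('pics/w6.png',im[:,:,::-1]);print(s)
```

```text
{'time': 6.55, 'q': array([-4.59467239e-01,  3.31216560e-01,  1.97120060e+00, -1.80616266e-04,
        8.36040267e-01, -7.84884661e-01]), 'joint_vel': array([ 0.00034282,  0.00093595, -0.00034987, -0.00021739,  0.00024634,
       -0.00032678]), 'joint_torque': array([  0.0835395 , -43.49261999, -26.50742233,   0.10051573,
        -0.26587045,   0.05177641]), 'tool_pos': array([ 0.53809546, -0.23851757, -0.02463332]), 'tcp_rot': array([1.83027471e+00, 2.54953601e+00, 5.91676390e-04]), 'wrist_force': array([-4.86578533e-01,  6.81690803e-03,  6.99439918e+00]), 'torque': array([0.08804628, 0.1287066 , 0.04671092]), 'width': 0.4443205908681852}
```

View pics/w6.png

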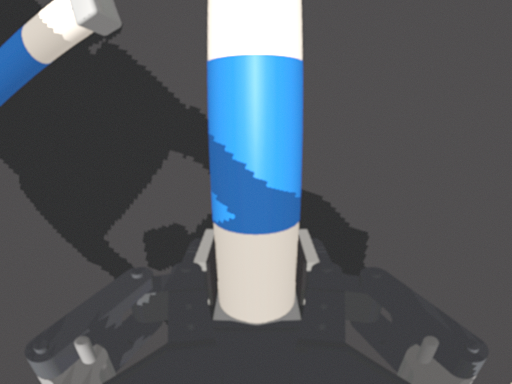

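Run:
```python
from h import *
s,im=grab('scene');up(im,(160,130,90,75),8,'pics/s6u.png')
```

```text
(no output)
```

View pics/s6u.png

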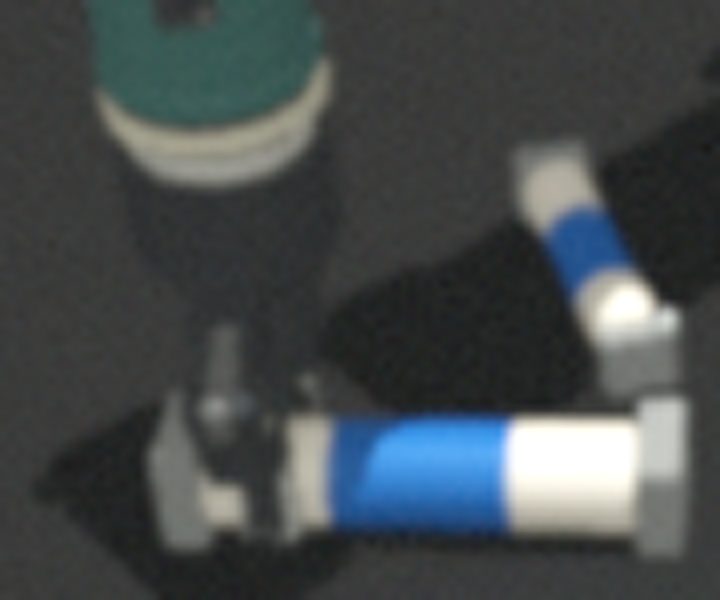

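Run:
```python
from h import *
s=readout.read_state();T=R.from_rotvec(s['tcp_rot']).as_matrix()
for y in (.02,.034):
  for z in (0,.0075,.015): 
    P=s['tool_pos']+T@np.array([0,y,0]); P[2]=z; print(y,z,(proj('scene',P)-[160,130])*8)
print((proj('scene',[(.52,-.188,.022),(.52+.019,-.188+.006,.022-0)])-[160,130])*8)
```

```text
0.02 0 [[271.77733228 540.51009039]]
0.02 0.0075 [[269.20943209 526.41718219]]
0.02 0.015 [[266.61753902 512.19259854]]
0.034 0 [[265.12881641 565.884581  ]]
0.034 0.0075 [[262.50448858 551.7724734 ]]
0.034 0.015 [[259.85539881 537.52721045]]
[[412.45674565 464.93319678]
 [403.89343245 500.12388228]]
```

{"op": "apply_moves", "data": {
  "plan": [
    [[0,0,-0.01,0,0,0,1],[0,0,-0.03,0,0,0,1],[0,0,-0.05,0,0,0,1],[0,0,-0.07,0,0,0,1],[0,0,-0.08,0,0,0,1],[0,0,-0.08,0,0,0,1],[0,0,-0.08,0,0,0,1],[0,0,-0.08,0,0,0,1]]
  ],
  "force": 80
}}

```text
time: 7.32
tool_pos: [0.5355, -0.2372, 0.0522]
tcp_rot: [-1.831, -2.55, 0.001]
wrist_force: [-0.3, 0.1, -1.8]
width: 0.44
```

Run:
```python
from h import *
s,im=grab('wrist');cv2.imwrite('pics/w7.png',im[:,:,::-1]);print(s)
s,im=grab('scene');up(im,(140,90,130,100),6,'pics/s7u.png')
```

```text
{'time': 7.3167, 'q': array([-4.59476286e-01,  2.29966913e-01,  1.93211946e+00, -5.15314923e-05,
        9.81602810e-01, -7.84862080e-01]), 'joint_vel': array([0.00060108, 0.01478608, 0.01005806, 0.00099536, 0.00034234,
       0.00045159]), 'joint_torque': array([-3.05459624e-03, -4.68483496e+01, -3.36127710e+01,  6.14378555e-02,
        1.42661275e-02,  1.30639077e-03]), 'tool_pos': array([ 0.53554131, -0.23722094,  0.0522413 ]), 'tcp_rot': array([-1.83104707e+00, -2.55027859e+00,  6.01125724e-04]), 'wrist_force': array([-0.26130074,  0.14522556, -1.75215979]), 'torque': array([-0.11552262, -0.03553037,  0.01152224]), 'width': 0.43986911389856576}
```

View pics/w7.png

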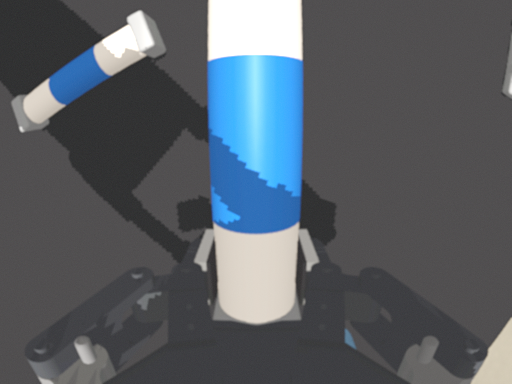

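View pics/s7u.png

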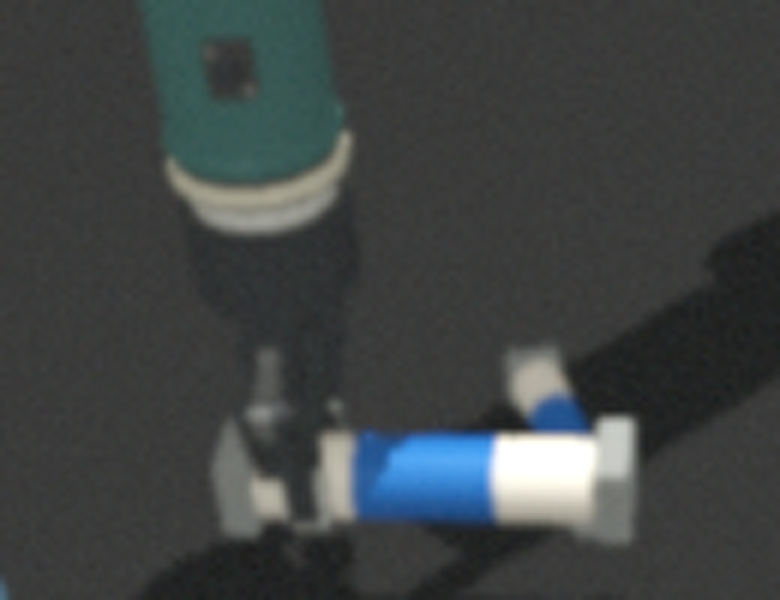

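```bash
python3 - <<'E'
from h import *
s=readout.read_state()
s0=dict(tool_pos=np.zeros(3),tcp_rot=np.zeros(3))  # tool frame
im=cv2.imread('pics/w7.png')[:,:,::-1].copy(); h=hsv(im)
m=(h[...,0]>98)&(h[...,0]<122)&(h[...,1]>150)&(h[...,2]>60)
b=max([q for q in blobs(m,200) if abs(q[1][0]-256)<25],key=lambda q:q[0]); print(b[:3])
ys,xs=np.nonzero(b[3])
c=(xs>245)&(xs<265)
e=onz('wrist',[(255,ys[c].min()-.5),(255,ys[c].max()+.5)],-.0666,s0);print(e.round(4),e.mean(0),np.linalg.norm(e[0]-e[1]))
L=[(xs[ys==y].min(),xs[ys==y].max(),y) for y in range(ys.min()+6,ys.max()-6)]
l=onz('wrist',[(x-.5,y) for x,_,y in L],-.055,s0); r=onz('wrist',[(x+.5,y) for _,x,y in L],-.055,s0)
mid=(l+r)/2; d=np.polyfit(mid[:,0],mid[:,1],1); print('dy/dx',d,'w',np.linalg.norm(l-r,axis=1).mean())
# refine coupler from w1
a=np.load('w1.npy'); s1=dict(tool_pos=a[0],tcp_rot=a[1])
P=onz('wrist',[(317,135),(380,160),(357,211),(290,189)],.013,s1);print(P)
E
python3 - <<'E'
import cv2
im=cv2.imread('pics/w1.png')
cv2.imwrite('pics/w1u.png',cv2.resize(im[110:260,270:450],None,fx=4,fy=4,interpolation=cv2.INTER_CUBIC))
E
```

```text
(np.int32(13937), array([255.4, 146.4]), array([208,  56,  95, 177], dtype=int32))
[[ 0.0896 -0.0002 -0.0666]
 [ 0.0204 -0.0003 -0.0666]] [ 0.05501026 -0.00023702 -0.0666    ] 0.06918011897532471
dy/dx [-0.00465651  0.00014003] w 0.03867855797887128
[[0.47344615 0.18644639 0.013     ]
 [0.5963753  0.18653489 0.013     ]
 [0.59358074 0.08640101 0.013     ]
 [0.46286157 0.08537222 0.013     ]]
```

View pics/w1u.png

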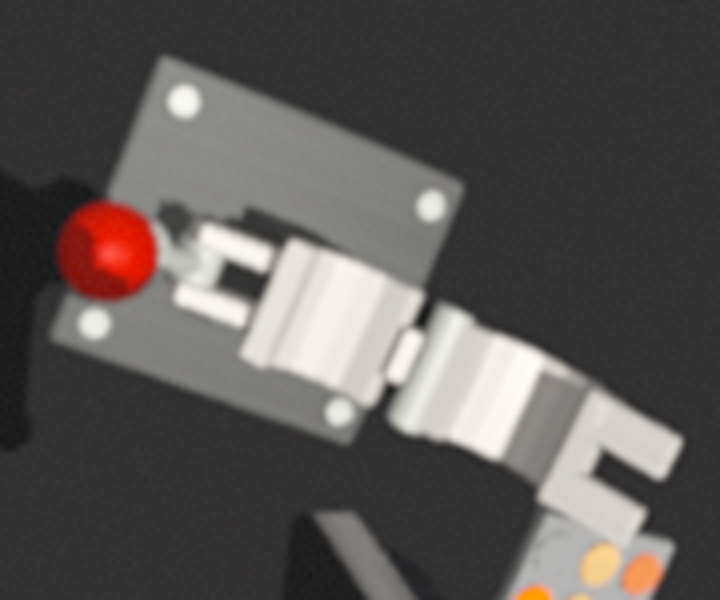

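Run:
```python
from h import *
a=np.load('w1.npy'); s1=dict(tool_pos=a[0],tcp_rot=a[1])
px=np.array([(184,102),(431,206),(340,412),(94,323)])/4+[269.6,109.6]
P=onz('wrist',px,.013,s1);print(P.round(4),P.mean(0))
print(np.arctan2(*(P[1]-P[0])[[1,0]]),np.arctan2(*(P[2]-P[3])[[1,0]]),np.arctan2(*-(P[3]-P[0])[[0,1]]*[-1,1]))
# fork ends etc: strap seen, symmetric line
f=onz('wrist',np.array([(660,462),(625,525)])/4+[269.6,109.6],.19,s1);print('fork',f)
k=onz('wrist',np.array([(107,250)])/4+[269.6,109.6],.1326,s1);print('knob',k)
print(tri([ray('wrist',np.array([107,250])/4+[269.6,109.6],s1),ray('top',(202.49,228.66)),ray('scene',(325.8,168.17))]))
```

```text
[[0.4713 0.1855 0.013 ]
 [0.5923 0.1829 0.013 ]
 [0.5905 0.0822 0.013 ]
 [0.4687 0.0849 0.013 ]] [0.53069726 0.13386015 0.013     ]
-0.020923197378379575 -0.021983871099578823 -0.025407238214932116
fork [[0.62296837 0.14293182 0.19      ]
 [0.62150213 0.11956742 0.19      ]]
knob [[0.43795065 0.13643621 0.1326    ]]
(array([0.43863712, 0.13697037, 0.13226111]), [np.float64(0.0008534599530646231), np.float64(0.0011063063945678554), np.float64(0.0013418278792883748)])
```

Run:
```python
from h import *
print(go([.5288,.079,.30],down(-.021)))
```

```text
(array([ 0.3021,  0.0944, -0.2478]), array([-0.0008, -0.0006,  0.1102]))
```

{"op": "apply_moves", "data": {
  "plan": [
    [[0,0,-0.04,0,0,0,1],[0,0,-0.08,0,0,0,1],[0,0,-0.12,0,0,0,1],[0,0,-0.16,0,0,0,1],[0,0,-0.2,0,0,0.03,1],[0.01,0.005,-0.235,0,0,0.06,1],[0.04,0.015,-0.248,0,0,0.09,1],[0.08,0.025,-0.248,0,0,0.11,1]]
  ]
}}

```text
time: 8.08
tool_pos: [0.5374, -0.156, 0.306]
tcp_rot: [2.247, 2.184, 0.005]
wrist_force: [0.9, 0.9, -1.2]
width: 0.443
```

Run:
```python
from h import *
print(go([.5288,.079,.30],down(-.021)))
```

```text
(array([ 0.2347, -0.0153,  0.0052]), array([ 0.0024,  0.001 , -0.0024]))
```

{"op": "apply_moves", "data": {
  "plan": [
    [[0.035,-0.002,0.0,0,0,0,1],[0.07,-0.005,0.0,0,0,0,1],[0.11,-0.008,0.0,0,0,0,1],[0.15,-0.011,0.0,0,0,0,1],[0.185,-0.014,0.0,0,0,0,1],[0.21,-0.015,0.0,0,0,0,1],[0.225,-0.015,0.0,0,0,0,1],[0.23,-0.015,0.0,0,0,0,1]]
  ]
}}

```text
time: 8.75
tool_pos: [0.5235, 0.0788, 0.2999]
tcp_rot: [-2.239, -2.201, 0.002]
wrist_force: [0.1, -0.9, -2.0]
width: 0.438
```

Run:
```python
from h import *
print(go([.5288,.079,.30],down(-.021)))
s,im=grab('wrist');cv2.imwrite('pics/w8.png',im[:,:,::-1]); np.save('w8.npy',[s['tool_pos'],s['tcp_rot']]);print(s['joint_vel'].round(3),s['q'].round(2))
s,im=grab('top');up(im,(130,120,150,130),5,'pics/t8u.png');cv2.imwrite('pics/t8.png',im[:,:,::-1])
```

```text
(array([ 0.0003,  0.0053, -0.0001]), array([-0.0009, -0.0002,  0.0013]))
[ 0.071  0.017 -0.019 -0.034  0.001  0.081] [ 0.1  -0.06  1.77  0.    1.43  0.12]
```

View pics/w8.png

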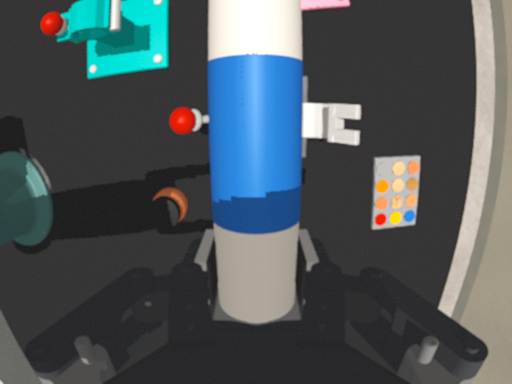

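View pics/t8u.png

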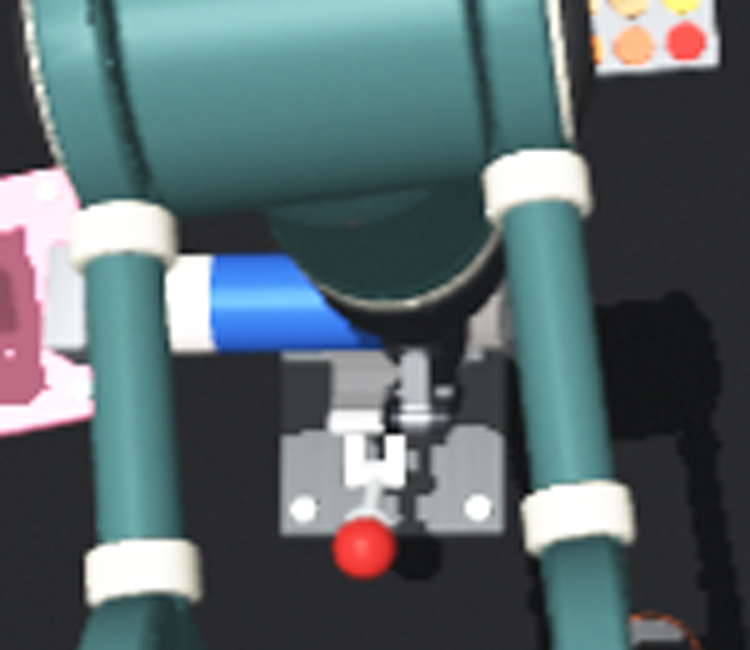

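Run:
```python
from h import *
a=np.load('w8.npy'); s=dict(tool_pos=a[0],tcp_rot=a[1])
im=cv2.imread('pics/w8.png'); cv2.imwrite('pics/w8u.png',cv2.resize(im[70:180,150:390],None,fx=3.3,fy=3.3,interpolation=cv2.INTER_CUBIC))
h=hsv(im[:,:,::-1].copy())
r=((h[...,0]<6)|(h[...,0]>174))&(h[...,1]>150)&(h[...,2]>60)
k=[q for q in blobs(r,15) if np.linalg.norm(q[1]-[182,121])<12][0]
(x,y),rad=cv2.minEnclosingCircle(np.argwhere(k[3])[:,::-1].astype(np.float32)); print(x,y,rad)
print(onz('wrist',(x,y),.1325,s), tri([ray('wrist',(x,y),s),ray('scene',(325.8,168.17)),ray('top',(202.49,228.66))]))
w=((h[...,1]<50)&(h[...,2]>120))
for q in blobs(w,100): print(q[:3])
```

```text
182.4049530029297 120.25619506835938 13.918042182922363
[[0.4382944  0.13647092 0.1325    ]] (array([0.43885111, 0.13700495, 0.13265967]), [np.float64(0.0007240324439390056), np.float64(0.001337850073978003), np.float64(0.0010039957230579767)])
(np.int32(317), array([114.9,  15. ]), array([109,   0,  13,  31], dtype=int32))
(np.int32(5289), array([254.4,  27.8]), array([208,   0,  95,  61], dtype=int32))
(np.int32(112), array([310.1,   2.8]), array([302,   0,  21,   7], dtype=int32))
(np.int32(17137), array([487.6, 202.2]), array([438,   0,  74, 384], dtype=int32))
(np.int32(2249), array([328.3, 120.8]), array([302,  76,  59,  81], dtype=int32))
(np.int32(181), array([199.5, 119. ]), array([192, 109,  17,  22], dtype=int32))
(np.int32(1660), array([393.3, 187.9]), array([372, 155,  49,  75], dtype=int32))
(np.int32(7465), array([256.2, 271.3]), array([196, 223, 121, 101], dtype=int32))
(np.int32(172), array([428.1, 354.1]), array([421, 346,  16,  18], dtype=int32))
```

View pics/w8u.png

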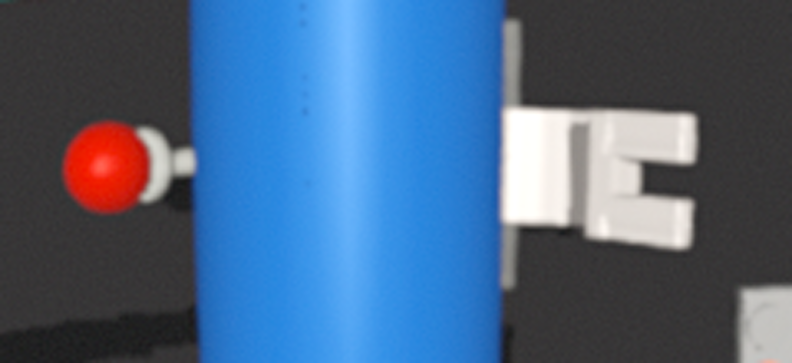

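Run:
```python
from h import *
a=np.load('w8.npy'); s=dict(tool_pos=a[0],tcp_rot=a[1])
f=lambda p:np.array(p)/3.3+[150-.35,70-.35]
print(onz('wrist',[f((519,20)),f((515,288))],.012,s).round(4), 'mid')
F=f([(693,117),(690,247)]); Fs=onz('wrist',F,.19,s); print('fork out edges z.19',Fs.round(4),Fs.mean(0),np.linalg.norm(Fs[0]-Fs[1]))
Fs=onz('wrist',F,.2,s); print(np.linalg.norm(Fs[0]-Fs[1]), Fs.mean(0))
# tip corner triangulation with w1 and top0
a=np.load('w1.npy'); s1=dict(tool_pos=a[0],tcp_rot=a[1])
g=np.array([(681,440),(648,513),(660,480),(628,543)])/4+[269.6,109.6]
t=np.array([(152,81),(212,79)])/3.6+[149.64,129.64]
print(tri([ray('wrist',f((695,115)),s),ray('wrist',g[0],s1),ray('top',t[0])]))
print(tri([ray('wrist',f((694,247)),s),ray('top',t[1])]))
```

```text
[[0.6045 0.1978 0.012 ]
 [0.6027 0.0686 0.012 ]] mid
fork out edges z.19 [[0.6278 0.1522 0.19  ]
 [0.628  0.1123 0.19  ]] [0.62791854 0.13225247 0.19      ] 0.039827396194466944
0.03844103192964251 [0.62435363 0.13284799 0.2       ]
(array([0.6267412 , 0.15276309, 0.19112004]), [np.float64(0.0012389352685680084), np.float64(0.0004838982472334599), np.float64(0.0009155031836324409)])
(array([0.62731752, 0.11216347, 0.19174121]), [np.float64(0.0013988884570876052), np.float64(0.0013988884570881942)])
```

Run:
```python
from h import *
print(go([.5283,.0795,.168],down(-.021)), readout.read_state()['joint_vel'].round(3))
```

```text
(array([0.0028, 0.0047, 0.1322]), array([-0.0007,  0.0002,  0.0009])) [-0.033 -0.004 -0.002 -0.016  0.    -0.01 ]
```

{"op": "apply_moves", "data": {
  "plan": [
    [[0.002,0.004,0.02,0,0,0,1],[0.002,0.004,0.05,0,0,0,1],[0.002,0.004,0.08,0,0,0,1],[0.002,0.004,0.1,0,0,0,1],[0.002,0.004,0.11,0,0,0,1],[0.002,0.004,0.115,0,0,0,1],[0.002,0.004,0.115,0,0,0,1],[0.002,0.004,0.115,0,0,0,1]]
  ]
}}

```text
time: 9.52
tool_pos: [0.5294, 0.0777, 0.1876]
tcp_rot: [2.244, 2.197, 0.002]
wrist_force: [1.6, 0.4, -1.4]
width: 0.439
```

Run:
```python
from h import *
print(go([.5283,.0795,.167],down(-.021)), readout.read_state()['joint_vel'].round(3))
s,im=grab('scene');up(im,(270,120,110,90),7,'pics/s9u.png')
s,im=grab('wrist');cv2.imwrite('pics/w9.png',im[:,:,::-1])
```

```text
(array([ 0.0018, -0.0012,  0.0206]), array([ 0.0005, -0.    , -0.    ])) [ 0.006 -0.013 -0.02   0.002  0.     0.003]
```

View pics/s9u.png

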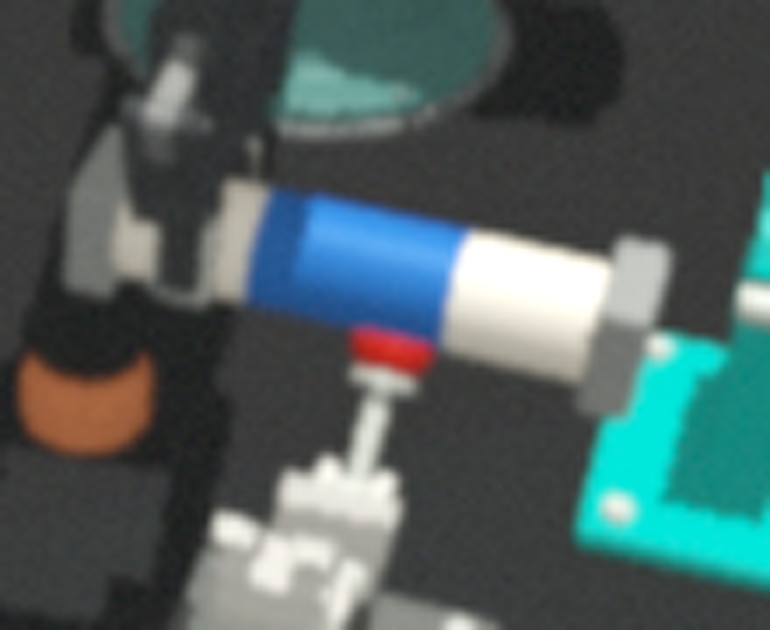

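View pics/w9.png

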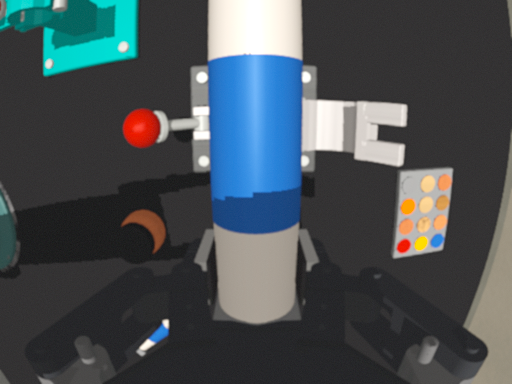

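Run:
```python
from h import *
P=[(.5295,.1345,.12),(.5295,.1345,.141),(.5295,.1345,.012),(.4386,.1368,.1325),(.5295+.036,.1345,.12)]
print((proj('scene',P)-[270,120])*7, proj('scene',P))
s=readout.read_state(); print(s)
print(proj('wrist',P,s))
```

```text
[[321.99594642 503.05235226]
 [327.71152088 461.58063353]
 [295.14295646 697.89534726]
 [386.87058052 336.28347507]
 [297.81045264 565.66576203]] [[315.99942092 191.86462175]
 [316.81593155 185.9400905 ]
 [312.16327949 219.69933532]
 [325.26722579 168.04049644]
 [312.54435038 200.80939458]]
{'time': 9.6167, 'q': array([ 9.98695592e-02,  3.57697607e-03,  1.91444409e+00, -1.04558849e-04,
        1.22012688e+00,  1.20430843e-01]), 'joint_vel': array([ 0.00327978, -0.00226462, -0.00028807, -0.00222693,  0.00025043,
       -0.00013081]), 'joint_torque': array([-9.46827815e-02, -3.67618132e+01, -3.65806210e+01,  8.57649744e-02,
        9.45359607e-04, -1.86655379e-03]), 'tool_pos': array([0.52993298, 0.0780879 , 0.18851063]), 'tcp_rot': array([2.24252737, 2.1969643 , 0.00412411]), 'wrist_force': array([-0.27749733, -0.25034404, -0.63951081]), 'torque': array([-0.12211783,  0.03327143, -0.0064144 ]), 'width': 0.4444231396808786}
[[253.0727762  123.43506778]
 [252.92836874 125.03309552]
 [253.54653355 118.20609312]
 [142.03471035 127.20817548]
 [296.6319435  122.90988746]]
```

I had the sign of the tool offset wrong. The tube sits 47 mm above the reported TCP, so seated means TCP z ≈ 0.0735. I lower in stages.

Run:
```python
from h import *
print(go([.5283,.0795,.0735],down(-.021)))
```

```text
(array([ 0.0013, -0.0021,  0.115 ]), array([ 0.0011, -0.0001,  0.0002]))
```

{"op": "apply_moves", "data": {
  "plan": [
    [[0.0015,-0.001,0.02,0,0,0,1],[0.0015,-0.001,0.045,0,0,0,1],[0.0015,-0.001,0.065,0,0,0,1],[0.0015,-0.001,0.08,0,0,0,1],[0.0015,-0.001,0.09,0,0,0,1],[0.0015,-0.001,0.092,0,0,0,1],[0.0015,-0.001,0.092,0,0,0,1],[0.0015,-0.001,0.092,0,0,0,1]]
  ]
}}

```text
time: 10.28
tool_pos: [0.5287, 0.0799, 0.0959]
tcp_rot: [2.243, 2.198, 0.003]
wrist_force: [0.5, 0.0, -1.8]
width: 0.438
```

Run:
```python
from h import *
print(go([.5283,.0795,.0735],down(-.021)))
s,im=grab('scene');up(im,(270,120,110,90),7,'pics/s10u.png')
s,im=grab('wrist');cv2.imwrite('pics/w10.png',im[:,:,::-1])
```

```text
(array([-0.0004, -0.0005,  0.0224]), array([ 0.0007, -0.0001,  0.0003]))
```

View pics/s10u.png

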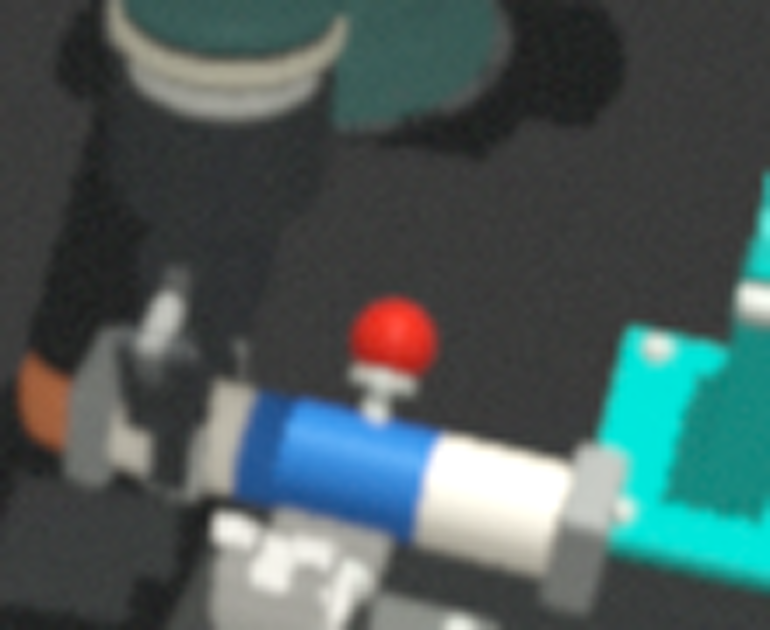

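View pics/w10.png

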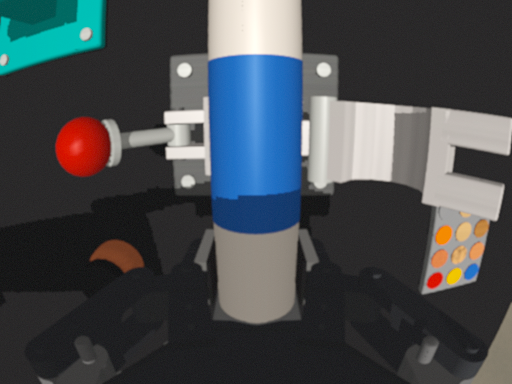

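Run:
```python
from h import *
s=readout.read_state(); z=.13
s0=dict(tool_pos=np.zeros(3),tcp_rot=np.zeros(3))
tz=s['tool_pos'][2]-z
e=onz('wrist',[(320,96),(320,186)],tz,s0);print('hinge barrel tool',e.round(4),e.mean(0),np.linalg.norm(e[0]-e[1]))
sc=[(184,70),(324,70),(319,183),(188,181)]
e=onz('wrist',sc,s['tool_pos'][2]-.013,s0);print('screws tool',e.round(4),e.mean(0)); W=onz('wrist',sc,.013,s); print(W.mean(0),np.arctan2(*(W[1]-W[0])[[1,0]]),np.arctan2(*(W[2]-W[3])[[1,0]]))
im=cv2.imread('pics/w10.png')[:,:,::-1].copy(); h=hsv(im)
m=(h[...,0]>98)&(h[...,0]<122)&(h[...,1]>150)&(h[...,2]>60)
b=max([q for q in blobs(m,200) if abs(q[1][0]-256)<25],key=lambda q:q[0]);ys,xs=np.nonzero(b[3]);c=(xs>245)&(xs<265)
e=onz('wrist',[(255,ys[c].min()-.5),(255,ys[c].max()+.5)],-.0666,s0);print(e.mean(0))
```

```text
hinge barrel tool [[ 0.0762  0.0313 -0.0338]
 [ 0.0312  0.033  -0.0338]] [ 0.05370287  0.03216482 -0.03383638] 0.04510814261821382
screws tool [[ 0.1046 -0.0624  0.0832]
 [ 0.1043  0.06    0.0832]
 [ 0.0018  0.0585  0.0832]
 [ 0.0039 -0.062   0.0832]] [ 0.05367388 -0.00146008  0.08316362]
[0.52880134 0.13362551 0.013     ] -0.022420786247301407 -0.038103370959696986
[ 5.53204754e-02  4.08433023e-05 -6.66000000e-02]
```

{"op": "apply_moves", "data": {
  "plan": [
    [[-0.0013,-0.001,0.008,0,0,0,1],[-0.0013,-0.001,0.014,0,0,0,1],[-0.0013,-0.001,0.017,0,0,0,1],[-0.0013,-0.001,0.018,0,0,0,1],[-0.0013,-0.001,0.019,0,0,0,1],[-0.0013,-0.001,0.02,0,0,0,1],[-0.0013,-0.001,0.02,0,0,0,1],[-0.0013,-0.001,0.02,0,0,0,1]]
  ]
}}

```text
time: 11.05
tool_pos: [0.5265, 0.0785, 0.0745]
tcp_rot: [2.244, 2.199, 0.0]
wrist_force: [0.4, -0.3, -2.0]
width: 0.441
```

{"op": "apply_moves", "data": {
  "plan": [
    [[0,0.0005,0.001,0,0,0,1],[0,0.0005,0.0015,0,0,0,1],[0,0.0005,0.002,0,0,0,1],[0,0.0005,0.0025,0,0,0,1],[0,0.0005,0.0025,0,0,0,1],[0,0.0005,0.0025,0,0,0,1],[0,0.0005,0.0025,0,0,0,1],[0,0.0005,0.0025,0,0,0,1]]
  ]
}}

```text
time: 11.72
tool_pos: [0.5273, 0.0783, 0.0725]
tcp_rot: [2.243, 2.199, 0.001]
wrist_force: [-1.6, -3.2, 4.2]
width: 0.44
```

Run:
```python
from h import *
s,im=grab('scene');up(im,(270,120,110,90),7,'pics/s11u.png');print(s['tool_pos'],s['wrist_force'],s['torque'])
```

```text
[0.52728635 0.07834393 0.0724894 ] [-1.64122761 -3.19741556  4.24642038] [-0.22788062  0.26185323  0.01818795]
```

View pics/s11u.png

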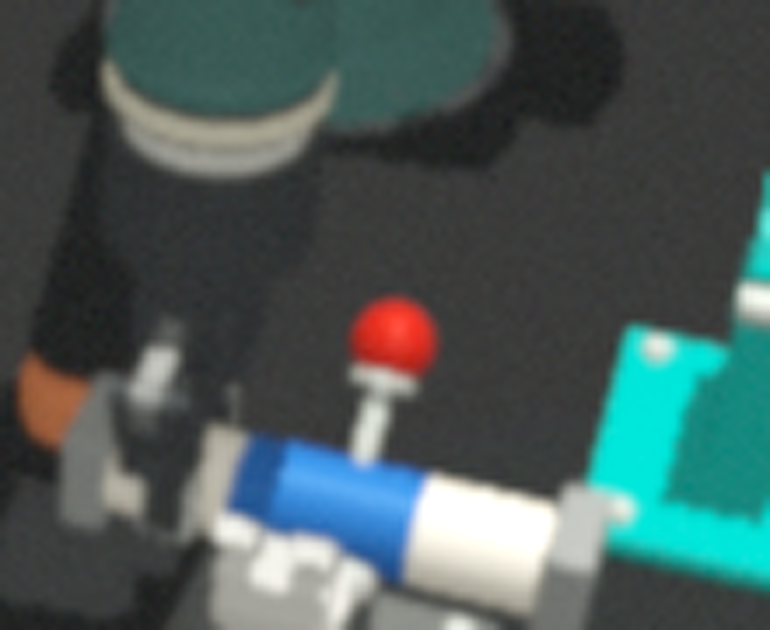

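{"op": "apply_moves", "data": {
  "plan": [
    [[0,0,0,0,0,0,0.0],[0,0,0,0,0,0,-0.3],[0,0,0,0,0,0,-0.6],[0,0,0,0,0,0,-1],[0,0,0,0,0,0,-1],[0,0,0,0,0,0,-1],[0,0,0,0,0,0,-1],[0,0,0,0,0,0,-1]]
  ]
}}

```text
time: 12.43
tool_pos: [0.5269, 0.0785, 0.0719]
tcp_rot: [-2.244, -2.199, 0.0]
wrist_force: [0.1, -0.0, 0.5]
width: 1.001
```

{"op": "apply_moves", "data": {
  "plan": [
    [[0,0,-0.02,0,0,0,-1],[0,0,-0.05,0,0,0,-1],[0,0,-0.09,0,0,0,-1],[0,0,-0.13,0,0,0,-1],[0,0,-0.15,0,0,0,-1],[0,0,-0.15,0,0,0,-1],[0,0,-0.15,0,0,0,-1],[0,0,-0.15,0,0,0,-1]]
  ]
}}

```text
time: 13.1
tool_pos: [0.5262, 0.0784, 0.2209]
tcp_rot: [-2.243, -2.198, 0.002]
wrist_force: [-0.4, 0.5, -0.1]
width: 0.998
```

Run:
```python
from h import *
s,im=grab('wrist');cv2.imwrite('pics/w12.png',im[:,:,::-1]);np.save('w12.npy',[s['tool_pos'],s['tcp_rot']]);print(s['tool_pos'],s['wrist_force'],s['width'],s['joint_vel'].max())
s,im=grab('scene');up(im,(270,120,110,90),7,'pics/s12u.png')
```

```text
[0.52618751 0.07836008 0.22090495] [-0.44564417  0.53586099 -0.10564402] 0.9977899269314681 0.02780225989259835
```

View pics/w12.png

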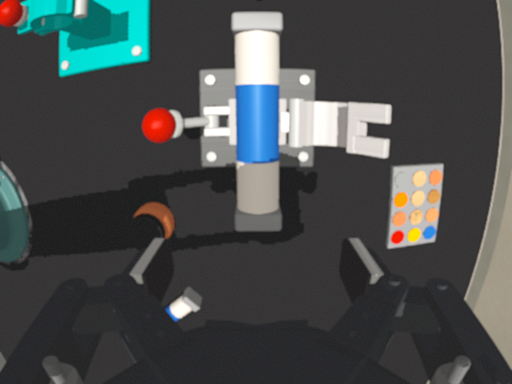

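View pics/s12u.png

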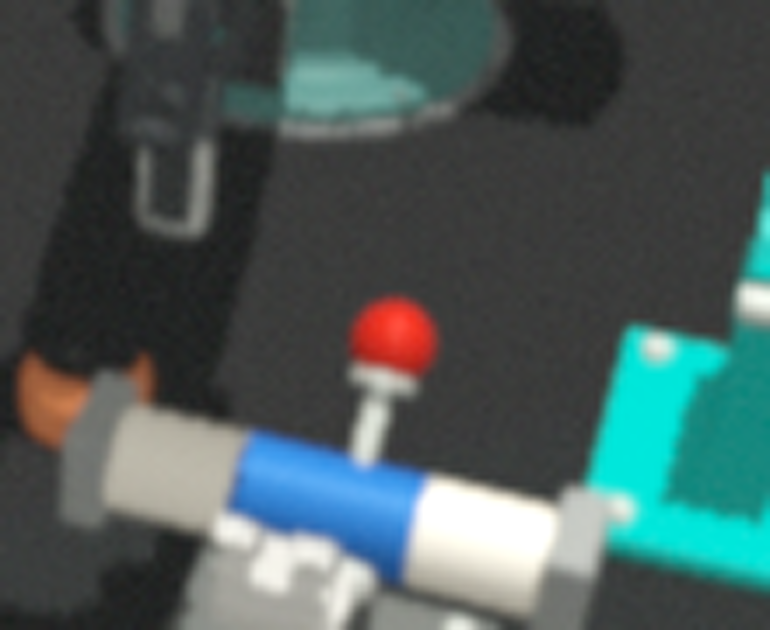

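Run:
```python
from h import *
a=np.load('w12.npy'); s=dict(tool_pos=a[0],tcp_rot=a[1])
im=cv2.imread('pics/w12.png')[:,:,::-1].copy(); h=hsv(im)
m=(h[...,0]>98)&(h[...,0]<122)&(h[...,1]>150)&(h[...,2]>60)
b=max([q for q in blobs(m,200) if abs(q[1][0]-256)<25],key=lambda q:q[0]);ys,xs=np.nonzero(b[3]);c=(xs>250)&(xs<264)
e=onz('wrist',[(257,ys[c].min()-.5),(257,ys[c].max()+.5)],.14,s);print('band',e.round(4),e.mean(0),np.linalg.norm(e[0]-e[1]))
L=[(xs[ys==y].min(),xs[ys==y].max(),y) for y in range(ys.min()+6,ys.max()-6)]
l=onz('wrist',[(x-.5,y) for x,_,y in L],.125,s); r=onz('wrist',[(x+.5,y) for _,x,y in L],.125,s)
mid=(l+r)/2;d=np.polyfit(mid[:,1],mid[:,0],1);print('axis ang',np.arctan2(1,d[0])-np.pi/2,mid.mean(0),np.linalg.norm(l-r,axis=1).mean())
w=(h[...,1]<40)&(h[...,2]>190)
for q in blobs(w,20):
    if 180<q[1][0]<400 and q[1][1]<240: print(q[0],q[1],q[2])
up(im,(140,50,260,130),3,'pics/w12u.png')
```

```text
band [[0.5293 0.1678 0.14  ]
 [0.5279 0.0994 0.14  ]] [0.52863102 0.13362989 0.14      ] 0.06837694075089022
axis ang -0.013474137489100979 [0.52873651 0.13351084 0.125     ] 0.03756589631473897
745 [256.3  20.7] [233  13  48  16]
2246 [256.7  57.6] [236  30  43  55]
97 [209.6  79.2] [204  74  12  11]
92 [304.2  79.2] [299  74  11  11]
1020 [218.2 120.9] [185  98  52  47]
2591 [308.7 122.4] [279  98  68  50]
1757 [366.4 128.6] [347 103  44  55]
80 [211.  156.4] [206 152  11  10]
77 [302.9 156.4] [298 152  10  10]
32 [239.8 163.8] [237 161   8   7]
```

View pics/w12u.png

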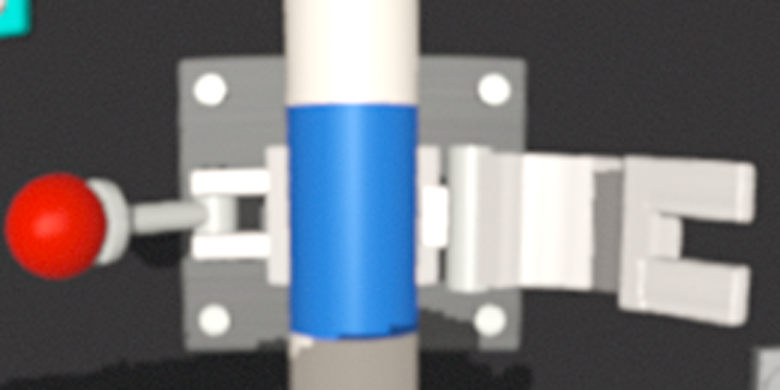

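Run:
```python
from h import *
a=np.load('w12.npy'); s=dict(tool_pos=a[0],tcp_rot=a[1])
S=onz('wrist',[(209.6,79.2),(304.2,79.2),(302.9,156.4),(211,156.4)],.013,s);print(S.round(4),S.mean(0),[np.arctan2(*(S[i]-S[j])[[1,0]]) for i,j in((1,0),(2,3))], [np.arctan2(-(S[i]-S[j])[0],(S[i]-S[j])[1]) for i,j in((1,2),(0,3))])
f=lambda p:np.array(p)/3+[140-.33,50-.33]
print('saddle edges',onz('wrist',[f((277,147)),f((277,284)),f((428,147)),f((428,284))],.11,s).round(4))
print('fork',onz('wrist',[f((753,163)),f((747,322))],.191,s).round(4))
```

```text
[[0.4694 0.1864 0.013 ]
 [0.5906 0.1839 0.013 ]
 [0.5886 0.0823 0.013 ]
 [0.4672 0.0849 0.013 ]] [0.52894317 0.13438512 0.013     ] [np.float64(-0.020446876015017296), np.float64(-0.02086373018372532)] [np.float64(-0.018786458032881873), np.float64(-0.021500682963606903)]
saddle edges [[0.5053 0.1569 0.11  ]
 [0.5039 0.1124 0.11  ]
 [0.5534 0.1559 0.11  ]
 [0.553  0.1114 0.11  ]]
fork [[0.6273 0.1528 0.191 ]
 [0.6276 0.1128 0.191 ]]
```

The tube lies in the saddle, with the band centre within about 1 mm of the saddle's middle. Next is the strap: shut fingers, pushing on its outer face from the +x side.

```bash
cat >> h.py <<'E'
def cp(xc,yc,Z,k=.033):
    """TCP for shut finger tip at coupler coords (x,y, z rel axis)"""
    c,s_=np.cos(-.0205),np.sin(-.0205)
    return [.529+c*xc-s_*yc,.1344+s_*xc+c*yc,.12+Z-k]
E
python3 - <<'E'
from h import *
M=down(-.0205)
print(go(cp(.125,0,.10),M),go(cp(.125,0,.0545),M))
E
```

```text
(array([0.0561, 0.1275, 0.0322]), array([-0.0012,  0.0002,  0.0001])) (array([0.0562, 0.1277, 0.0777]), array([-0.0012,  0.0002,  0.0001]))
```

{"op": "apply_moves", "data": {
  "plan": [
    [[0.0,0.04,0.0,0,0,0,1],[0.0,0.08,0.0,0,0,0,1],[0.02,0.115,0.0,0,0,0,1],[0.045,0.1275,0.0,0,0,0,1],[0.056,0.1275,0.02,0,0,0,1],[0.056,0.1275,0.04,0,0,0,1],[0.056,0.1275,0.06,0,0,0,1],[0.056,0.1275,0.07,0,0,0,1]]
  ]
}}

```text
time: 13.87
tool_pos: [0.6525, 0.1318, 0.1462]
tcp_rot: [-2.24, -2.196, 0.011]
wrist_force: [-0.7, -0.6, -0.0]
width: -0.003
```

{"op": "apply_moves", "data": {
  "plan": [
    [[0,0,0,0,0,0,1],[0,0,0,0,0,0,1],[0,0,0,0,0,0,1],[0,0,0,0,0,0,1],[0,0,0,0,0,0,1],[0,0,0,0,0,0,1],[0,0,0,0,0,0,1],[0,0,0,0,0,0,1]]
  ]
}}

```text
time: 14.53
tool_pos: [0.6558, 0.1319, 0.1526]
tcp_rot: [2.243, 2.198, 0.001]
wrist_force: [0.2, 0.2, -0.6]
width: -0.004
```

Run:
```python
from h import *
M=down(-.0205)
print(go(cp(.1067,0,.0545),M),readout.read_state()['width'])
s,im=grab('wrist');cv2.imwrite('pics/w13.png',im[:,:,::-1])
s,im=grab('scene');up(im,(270,120,110,90),7,'pics/s13u.png')
```

```text
(array([-0.0001, -0.0202,  0.0111]), array([ 0.0003, -0.0001,  0.0001])) -0.0035866503233316287
```

View pics/w13.png

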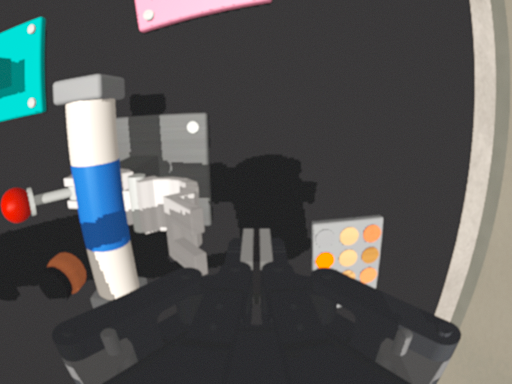

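View pics/s13u.png

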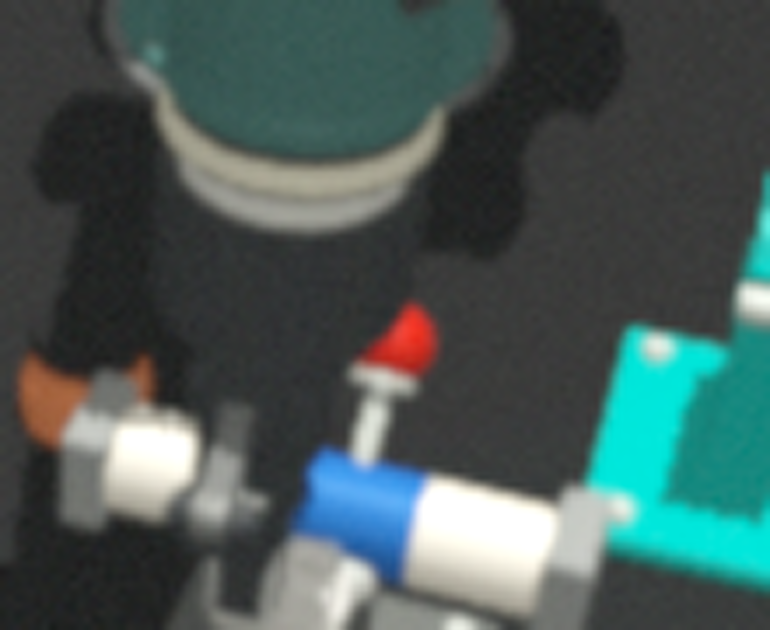

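Run:
```python
from h import *
s=readout.read_state()
for n in ('scene','wrist'):
    f=(lambda p:(p-[270,120])*7) if n=='scene' else (lambda p:p)
    print(n,'tip',f(proj(n,s['tool_pos']+[0,0,.033],s)).round(0),f(proj(n,s['tool_pos'],s)).round(0))
    P=[np.array(cp(.0955,y,.07,0)) for y in (-.02,0,.02)]
    print('fork',f(proj(n,P,s)).round(0))
print(s['tool_pos'])
```

```text
scene tip [[238. 602.]] [[231. 672.]]
fork [[209. 514.]
 [267. 530.]
 [325. 545.]]
wrist tip [[255. 242.]] [[255. 219.]]
fork [[200. 277.]
 [197. 245.]
 [194. 210.]]
[0.65562278 0.13190159 0.15223832]
```

{"op": "apply_moves", "data": {
  "plan": [
    [[0,-0.008,0.006,0,0,0,1],[0,-0.016,0.0108,0,0,0,1],[0,-0.0203,0.0108,0,0,0,1],[0,-0.028,0.005,0,0,0,1],[0,-0.035,0.0,0,0,0,1],[0,-0.0412,-0.0043,0,0,0,1],[0,-0.0485,-0.0072,0,0,0,1],[0,-0.056,-0.0099,0,0,0,1]]
  ]
}}

```text
time: 15.3
tool_pos: [0.5992, 0.1335, 0.1626]
tcp_rot: [2.243, 2.199, 0.002]
wrist_force: [3.1, 2.1, 3.4]
width: 0.004
```

Run:
```python
from h import *
M=down(-.0205)
print(go(cp(.048,0,.08),M))
s,im=grab('wrist');cv2.imwrite('pics/w14.png',im[:,:,::-1])
s,im=grab('scene');up(im,(270,120,110,90),7,'pics/s14u.png');print(s['tool_pos'],s['wrist_force'])
```

```text
(array([-0.0005, -0.0222, -0.0045]), array([ 0.0004, -0.0003,  0.0001]))
[0.59775324 0.13354976 0.1628491 ] [0.10542087 1.2266667  5.85102681]
```

View pics/w14.png

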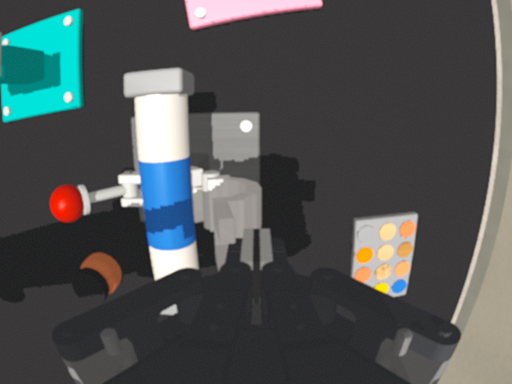

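View pics/s14u.png

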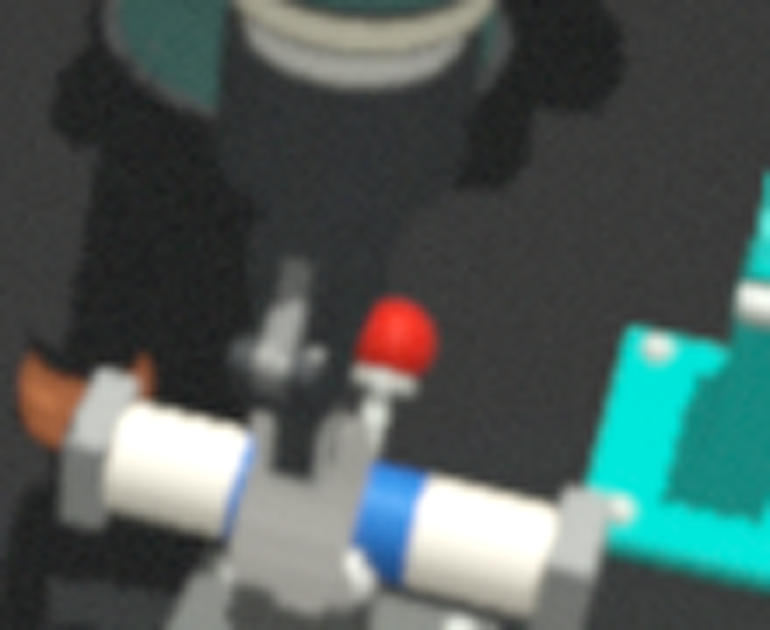

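```bash
python3 - <<'E'
from h import *
s=readout.read_state()
f=lambda p:(p-[270,120])*7
t=s['tool_pos']
for dx in(-.007,.007):
  print('tip corners',f(proj('scene',[t+[dx,y,.033] for y in(-.011,.011)])).round(0).tolist())
for th in (2.28,2.,1.8,1.7,1.57,1.4):
  P=[np.array(cp(.036-.092*np.cos(th)+.005*np.sin(th),y,.092*np.sin(th)+.005*np.cos(th),0)) for y in(-.02,.02)]
  B=[np.array(cp(.036-.062*np.cos(th)+.005*np.sin(th),y,.062*np.sin(th)+.005*np.cos(th),0)) for y in(-.006,.006)]
  print(th,f(proj('scene',P)).round(0).tolist(),f(proj('scene',B)).round(0).tolist(), P[0].round(3))
E
python3 - <<'E'
import cv2
im=cv2.imread('pics/w14.png')
cv2.imwrite('pics/w14u.png',cv2.resize(im[150:330,150:350],None,fx=4,fy=3.3,interpolation=cv2.INTER_CUBIC))
E
```

```text
tip corners [[265.0, 447.0], [329.0, 463.0]]
tip corners [[254.0, 473.0], [318.0, 489.0]]
2.28 [[204.0, 530.0], [321.0, 561.0]] [[256.0, 552.0], [290.0, 561.0]] [0.628 0.112 0.187]
2.0 [[226.0, 457.0], [342.0, 487.0]] [[270.0, 504.0], [304.0, 513.0]] [0.607 0.113 0.202]
1.8 [[242.0, 411.0], [358.0, 440.0]] [[280.0, 473.0], [314.0, 481.0]] [0.59  0.113 0.208]
1.7 [[250.0, 390.0], [365.0, 419.0]] [[285.0, 458.0], [319.0, 467.0]] [0.581 0.113 0.211]
1.57 [[261.0, 366.0], [375.0, 394.0]] [[292.0, 442.0], [325.0, 450.0]] [0.57  0.114 0.212]
1.4 [[273.0, 340.0], [386.0, 368.0]] [[300.0, 423.0], [333.0, 432.0]] [0.554 0.114 0.212]
```

View pics/w14u.png

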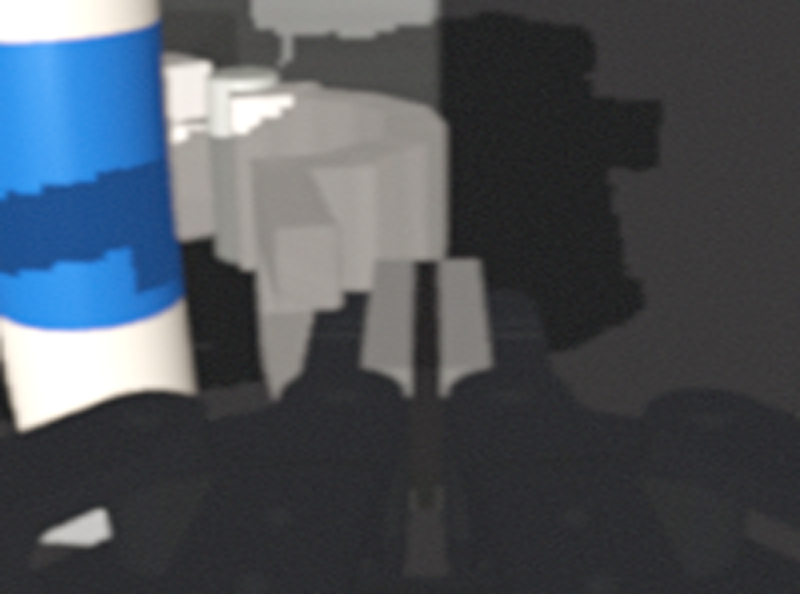

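The strap stands at about 1.75 rad and follows the fingers. I keep going over the top.

{"op": "apply_moves", "data": {
  "plan": [
    [[0,-0.008,-0.003,0,0,0,1],[0,-0.015,-0.0055,0,0,0,1],[0,-0.0225,-0.0065,0,0,0,1],[0,-0.0307,-0.006,0,0,0,1],[0,-0.039,-0.0048,0,0,0,1],[0,-0.0473,-0.0038,0,0,0,1],[0,-0.0558,-0.0025,0,0,0,1],[0,-0.0558,-0.0025,0,0,0,1]]
  ]
}}

```text
time: 16.07
tool_pos: [0.5407, 0.1344, 0.1607]
tcp_rot: [-2.241, -2.197, 0.004]
wrist_force: [4.4, 5.0, -12.8]
width: 0.001
```

Run:
```python
from h import *
M=down(-.0205)
print(go(cp(-.0017,0,.0712),M))
s,im=grab('wrist');up(im,(150,90,200,180),4,'pics/w15u.png')
s,im=grab('scene');up(im,(270,120,110,90),7,'pics/s15u.png');print(s['tool_pos'],s['wrist_force'])
```

```text
(array([-0.0003, -0.0134,  0.0026]), array([-0.0013, -0.    ,  0.0002]))
[0.54107677 0.13440664 0.16087077] [  4.52572515   4.90901737 -11.82154864]
```

View pics/w15u.png

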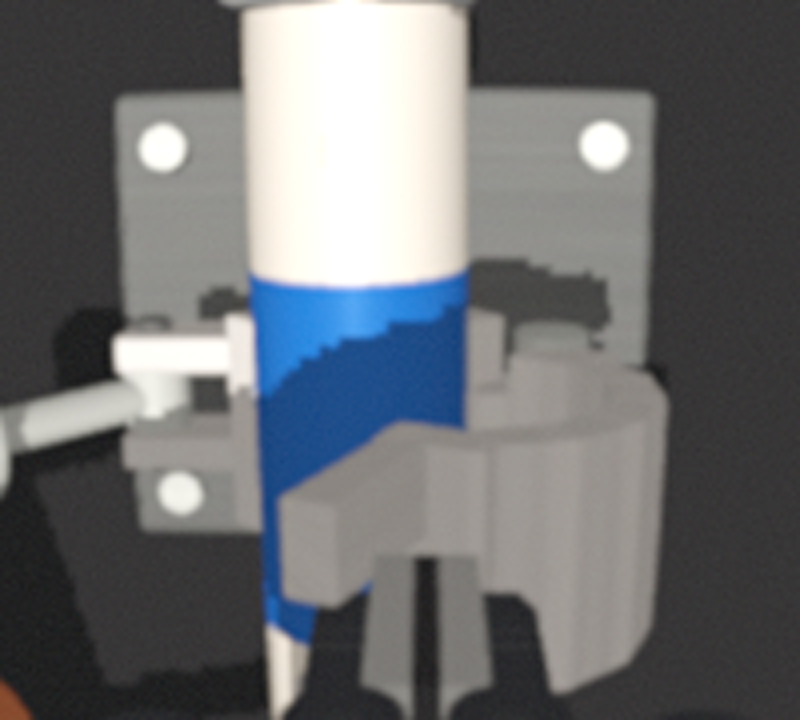

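View pics/s15u.png

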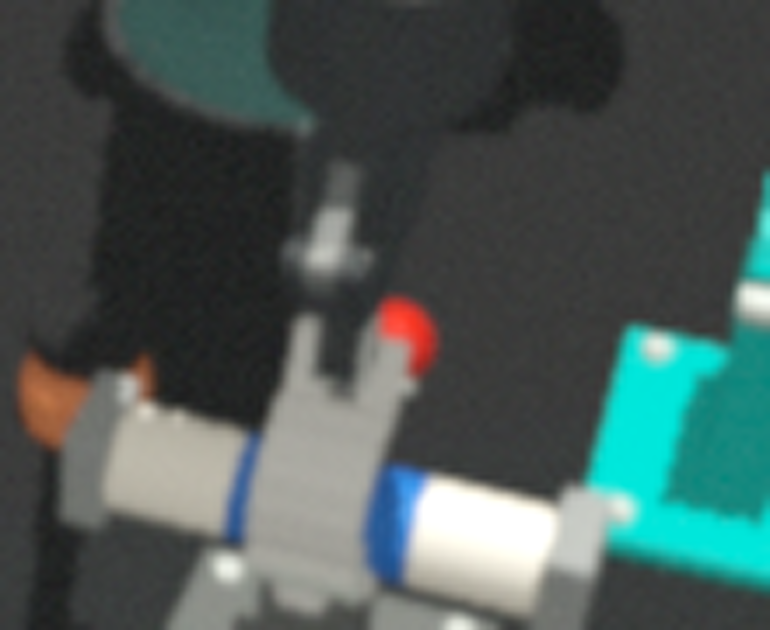

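Run:
```python
from h import *
s=readout.read_state()
f=lambda p:(p-[270,120])*7
g=lambda p:(p-[150,90])*4
t=s['tool_pos']
for dx in(-.0125,.0125):
  print('tip corners',f(proj('scene',[t+[dx,y,.033] for y in(-.011,.011)])).round(0).tolist(),g(proj('wrist',[t+[dx,y,.033] for y in(-.011,.011)],s)).round(0).tolist())
for th in (1.4,1.3,1.2,1.1,1.,.9):
  P=[np.array(cp(.036-.092*np.cos(th)+.005*np.sin(th),y,.092*np.sin(th)+.005*np.cos(th),0)) for y in(-.02,.02)]
  Q=[np.array(cp(.036-.092*np.cos(th)-.003*np.sin(th),y,.092*np.sin(th)-.003*np.cos(th),0)) for y in(.02,.006)]
  B=[np.array(cp(.036-.062*np.cos(th)+.005*np.sin(th),y,.062*np.sin(th)+.005*np.cos(th),0)) for y in(-.006,.006)]
  print(th,f(proj('scene',P)).round(0).tolist(),f(proj('scene',B)).round(0).tolist(), 'w outer',g(proj('wrist',P,s)).round(0).tolist(),'inner face tine',g(proj('wrist',Q,s)).round(0).tolist())
```

```text
tip corners [[313.0, 343.0], [373.0, 357.0]] [[332.0, 678.0], [323.0, 532.0]]
tip corners [[295.0, 385.0], [357.0, 399.0]] [[512.0, 675.0], [513.0, 529.0]]
1.4 [[273.0, 340.0], [386.0, 368.0]] [[300.0, 423.0], [333.0, 432.0]] w outer [[520.0, 803.0], [531.0, 518.0]] inner face tine [[463.0, 514.0], [461.0, 622.0]]
1.3 [[280.0, 329.0], [392.0, 356.0]] [[305.0, 415.0], [338.0, 423.0]] w outer [[449.0, 797.0], [452.0, 514.0]] inner face tine [[386.0, 507.0], [388.0, 613.0]]
1.2 [[287.0, 319.0], [398.0, 346.0]] [[309.0, 408.0], [342.0, 416.0]] w outer [[382.0, 787.0], [376.0, 506.0]] inner face tine [[316.0, 497.0], [319.0, 602.0]]
1.1 [[292.0, 313.0], [402.0, 339.0]] [[313.0, 402.0], [345.0, 410.0]] w outer [[319.0, 772.0], [307.0, 496.0]] inner face tine [[252.0, 485.0], [258.0, 587.0]]
1.0 [[298.0, 308.0], [407.0, 334.0]] [[316.0, 398.0], [349.0, 406.0]] w outer [[262.0, 754.0], [244.0, 484.0]] inner face tine [[198.0, 472.0], [205.0, 571.0]]
0.9 [[302.0, 307.0], [410.0, 332.0]] [[319.0, 396.0], [352.0, 404.0]] w outer [[212.0, 734.0], [191.0, 470.0]] inner face tine [[152.0, 457.0], [160.0, 553.0]]
```

{"op": "apply_moves", "data": {
  "plan": [
    [[0,0.004,0.003,0,0,0,1],[0,0.01,0.003,0,0,0,1],[0,0.016,0.0,0,0,0,1],[0,0.022,0.0,0,0,0,1],[0,0.025,0.0,0,0,0,1],[0,0.025,0.0,0,0,0,1],[0,0.025,0.0,0,0,0,1],[0,0.025,0.0,0,0,0,1]]
  ]
}}

```text
time: 16.83
tool_pos: [0.5701, 0.134, 0.1665]
tcp_rot: [2.242, 2.198, 0.005]
wrist_force: [0.4, 3.7, 6.9]
width: -0.002
```

Run:
```python
from h import *
s,im=grab('wrist');up(im,(150,90,200,180),4,'pics/w16u.png');np.save('w16.npy',[s['tool_pos'],s['tcp_rot']])
s,im=grab('scene');up(im,(270,120,110,90),7,'pics/s16u.png');print(s['tool_pos'],s['wrist_force'])
```

```text
[0.57018213 0.13399144 0.16658112] [0.49544458 3.30088612 7.57328556]
```

View pics/w16u.png

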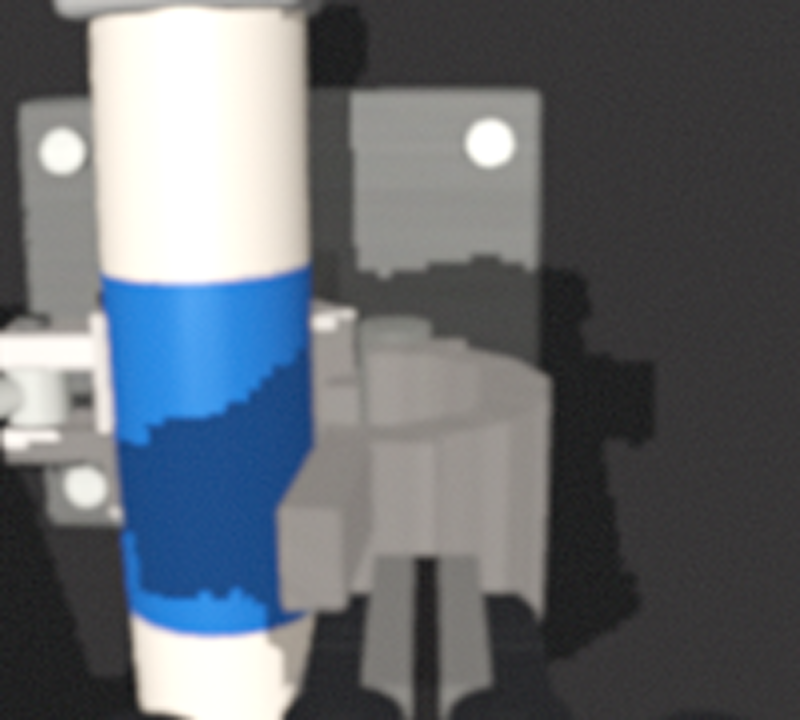

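View pics/s16u.png

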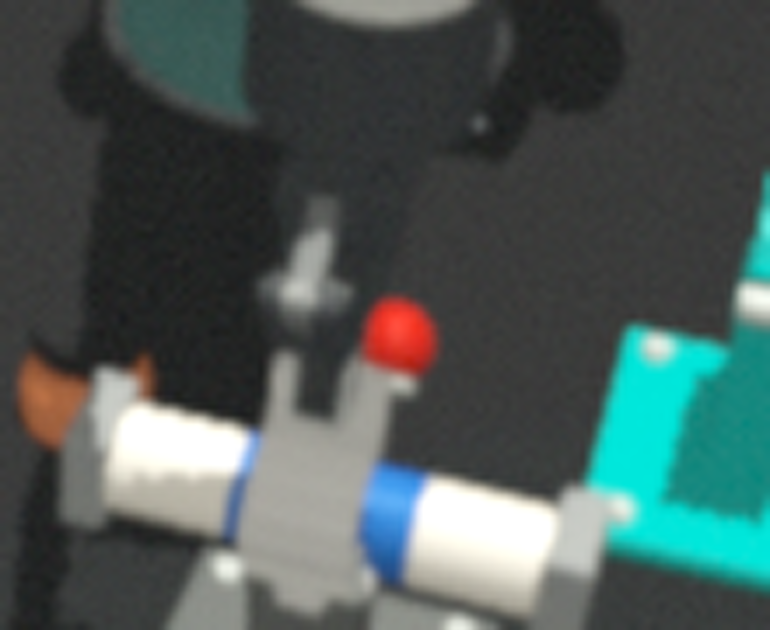

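The strap came back with the finger, so the fingertip is lodged in the slot. I lift it out along the slot's open end. Then I turn the tool 90° and push with a part-open gripper, one fingertip on each tine.

{"op": "apply_moves", "data": {
  "plan": [
    [[0,0,-0.005,0,0,0,1],[0,0,-0.01,0,0,0,1],[0,0,-0.015,0,0,0,1],[0,0,-0.022,0,0,0,1],[0,0,-0.03,0,0,0,1],[0,0,-0.045,0,0,0,1],[0,0.01,-0.06,0,0,0,1],[0,0.02,-0.06,0,0,0,1]]
  ]
}}

```text
time: 17.6
tool_pos: [0.5915, 0.1332, 0.2298]
tcp_rot: [2.24, 2.195, 0.009]
wrist_force: [1.3, -0.1, 1.5]
width: -0.001
```

Run:
```python
from h import *
s,im=grab('wrist');up(im,(100,80,250,180),3,'pics/w17u.png')
print(s['tool_pos'],s['wrist_force'])
print(go(cp(.085,0,.10,.036),down(1.5503)))
```

```text
[0.59150754 0.13317829 0.22984671] [ 1.26704078 -0.11207477  1.46966034]
(array([0.    , 0.0206, 0.0442]), array([ 0.0021,  0.0019, -0.5   ]))
```

View pics/w17u.png

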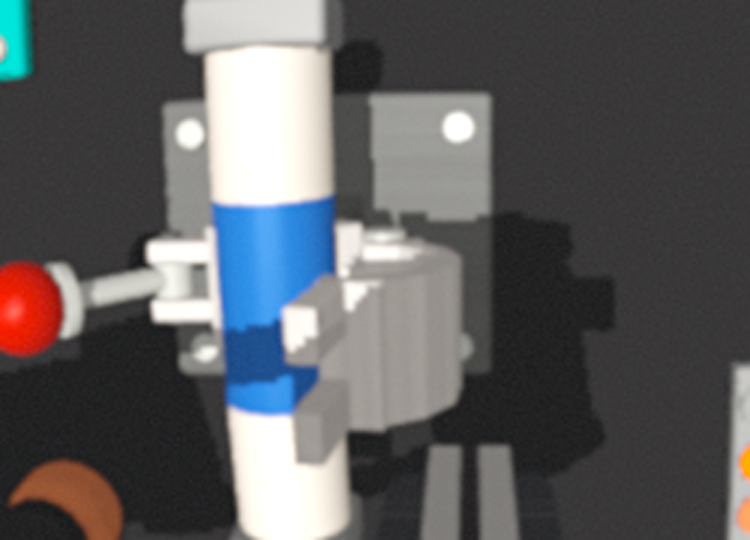

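{"op": "apply_moves", "data": {
  "plan": [
    [[0,0.01,0,0,0,-0.039,0.56],[0,0.02,0,0,0,-0.078,0.56],[0,0.02,0,0,0,-0.117,0.56],[0,0.02,0,0,0,-0.156,0.56],[0,0.02,0,0,0,-0.195,0.56],[0,0.02,0,0,0,-0.234,0.56],[0,0.02,0,0,0,-0.273,0.56],[0,0.02,0,0,0,-0.312,0.56]]
  ]
}}

```text
time: 18.32
tool_pos: [0.6085, 0.1324, 0.2235]
tcp_rot: [-0.936, -2.998, 0.002]
wrist_force: [-0.2, -0.5, -0.5]
width: 0.217
```

Run:
```python
from h import *
print(go(cp(.085,0,.14,.036),down(1.5503)))
```

```text
(array([-0.0043,  0.0034, -0.0005]), array([-0.0004, -0.0003, -0.186 ]))
```

{"op": "apply_moves", "data": {
  "plan": [
    [[-0.004,0.003,0,0,0,-0.039,0.56],[-0.004,0.003,0,0,0,-0.078,0.56],[-0.004,0.003,0,0,0,-0.117,0.56],[-0.004,0.003,0,0,0,-0.156,0.56],[-0.004,0.003,0,0,0,-0.186,0.56],[-0.004,0.003,0,0,0,-0.186,0.56],[-0.004,0.003,0,0,0,-0.186,0.56],[-0.004,0.003,0,0,0,-0.186,0.56]]
  ]
}}

```text
time: 18.98
tool_pos: [0.6136, 0.1328, 0.2239]
tcp_rot: [-0.046, -3.141, 0.0]
wrist_force: [0.7, 0.0, 0.7]
width: 0.221
```

Run:
```python
from h import *
s,im=grab('wrist');cv2.imwrite('pics/w18.png',im[:,:,::-1]);np.save('w18.npy',[s['tool_pos'],s['tcp_rot']])
print(s['tool_pos'],s['wrist_force'],s['width'],s['q'].round(2))
print(go(cp(.07,0,.08,.036),down(1.5503)))
```

```text
[0.61362502 0.1327754  0.22393702] [0.68305903 0.00124928 0.68663001] 0.22137219427220708 [ 0.17  0.16  1.68 -0.    1.3  -1.37]
(array([ 0.0146, -0.0002,  0.06  ]), array([-0.0001, -0.0002, -0.0026]))
```

View pics/w18.png

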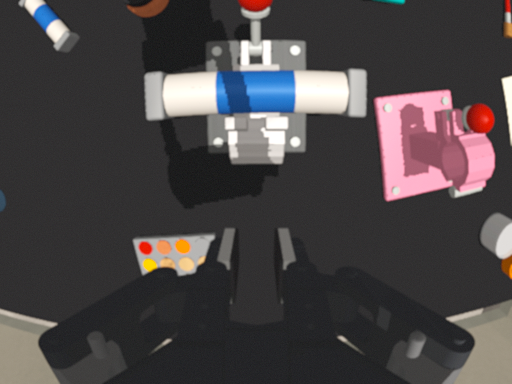

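{"op": "apply_moves", "data": {
  "plan": [
    [[0.0,0,0.02,0,0,-0.002,0.56],[0.0,0,0.04,0,0,-0.002,0.56],[0.005,0,0.056,0,0,-0.002,0.56],[0.015,0,0.056,0,0,-0.002,0.56],[0.025,0,0.056,0,0,-0.002,0.56],[0.035,0,0.056,0,0,-0.002,0.56],[0.042,0,0.056,0,0,-0.002,0.56],[0.047,0,0.056,0,0,-0.002,0.56]]
  ]
}}

```text
time: 19.7
tool_pos: [0.5667, 0.1345, 0.1702]
tcp_rot: [0.032, 3.138, 0.001]
wrist_force: [1.1, -0.1, -0.7]
width: 0.217
```

Run:
```python
from h import *
M=down(1.5503)
print(go(cp(.0376,0,.0837,.036),M)); s=readout.read_state();print(s['wrist_force'],s['width'])
```

```text
(array([ 0.0001, -0.0009,  0.0025]), array([0.0002, 0.001 , 0.0001]))
[ 1.11730453 -0.05803404 -0.73170684] 0.2173864652244287
```

{"op": "apply_moves", "data": {
  "plan": [
    [[0.0085,-0.0005,0.001,0,0,0,0.56],[0.0166,-0.0005,0.0034,0,0,0,0.56],[0.0247,-0.0005,0.006,0,0,0,0.56],[0.0326,-0.0005,0.0094,0,0,0,0.56],[0.0408,-0.0005,0.0128,0,0,0,0.56],[0.0481,-0.0005,0.0178,0,0,0,0.56],[0.0555,-0.0005,0.0229,0,0,0,0.56],[0.0618,-0.0005,0.0294,0,0,0,0.56]]
  ]
}}

```text
time: 20.37
tool_pos: [0.5041, 0.1349, 0.1383]
tcp_rot: [-0.032, -3.141, 0.0]
wrist_force: [0.7, -0.3, 0.8]
width: 0.217
```

Run:
```python
from h import *
M=down(1.5503)
print(go(cp(-.0242,0,.0546,.036),M))
s,im=grab('wrist');cv2.imwrite('pics/w19.png',im[:,:,::-1]);print(s['wrist_force'],s['width'])
s,im=grab('scene');up(im,(270,120,110,90),7,'pics/s19u.png')
```

```text
(array([-0.0007,  0.    , -0.0003]), array([-0.0001, -0.0001,  0.0001]))
[ 0.7200334  -0.31365019  0.79452029] 0.21681647581536703
```

View pics/w19.png

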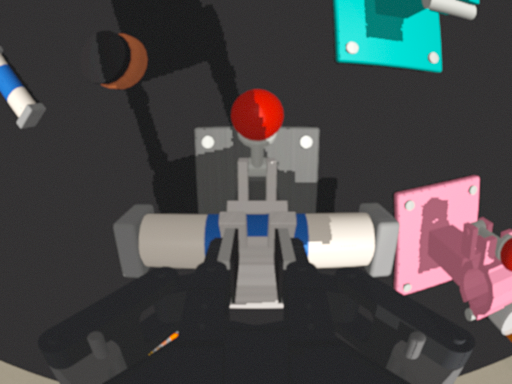

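View pics/s19u.png

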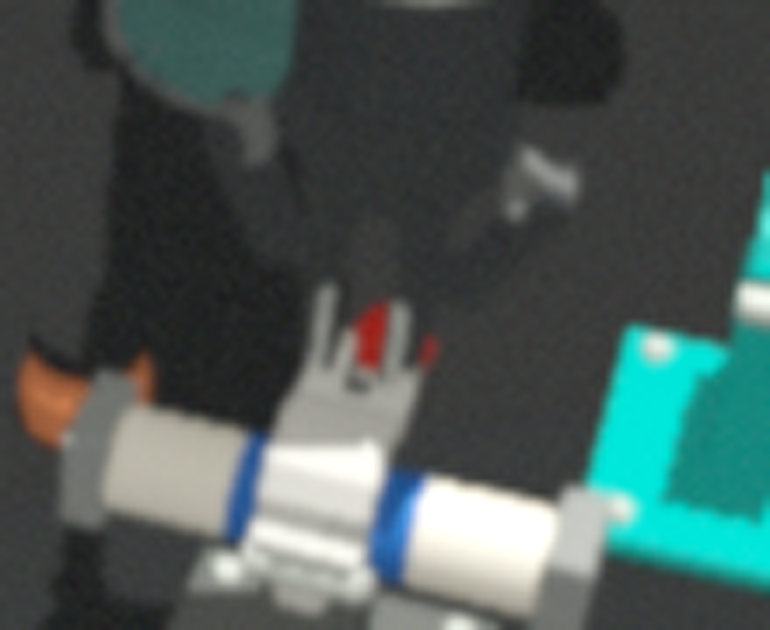

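Run:
```python
import cv2
im=cv2.imread('pics/w19.png')
cv2.imwrite('pics/w19u.png',cv2.resize(im[180:320,180:335],None,fx=5,fy=4.2,interpolation=cv2.INTER_CUBIC))
```

```text
(no output)
```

View pics/w19u.png

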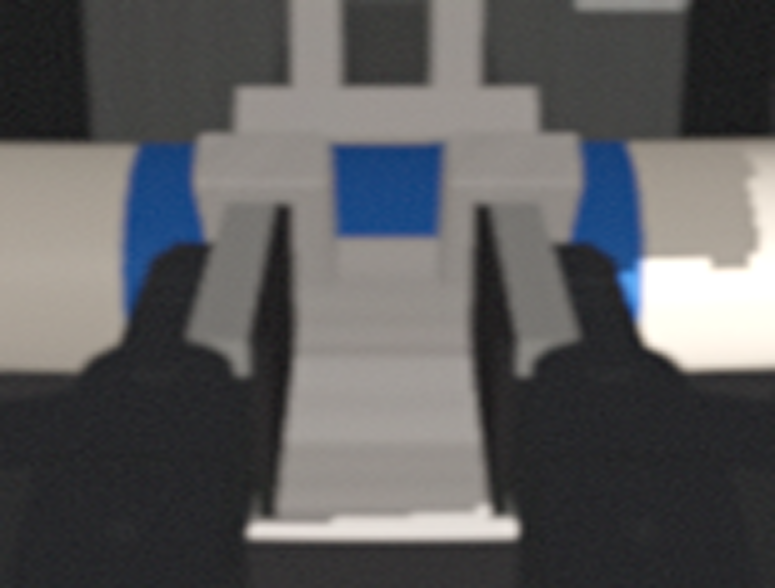

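Each fingertip rests on a tine, and the strap is at about 0.6 rad. I continue down.

{"op": "apply_moves", "data": {
  "plan": [
    [[0.0063,0,0.0066,0,0,0,0.56],[0.0108,0,0.0126,0,0,0,0.56],[0.0145,0,0.0183,0,0,0,0.56],[0.0178,0,0.0246,0,0,0,0.56],[0.0198,0,0.0314,0,0,0,0.56],[0.0208,0,0.0361,0,0,0,0.56],[0.0218,0,0.0404,0,0,0,0.56],[0.0218,0,0.0446,0,0,0,0.56]]
  ]
}}

```text
time: 21.13
tool_pos: [0.4827, 0.1354, 0.0937]
tcp_rot: [-0.032, -3.141, 0.0]
wrist_force: [0.1, -0.4, 0.2]
width: 0.216
```

Run:
```python
from h import *
M=down(1.5503)
print(go(cp(-.046,0,.005,.036),M))
s,im=grab('wrist');up(im,(180,120,155,200),3.8,'pics/w20u.png');print(s['wrist_force'],s['width'])
```

```text
(array([-0.0003, -0.    ,  0.0047]), array([-0.    , -0.0003,  0.0001]))
[ 0.1284308  -0.44452437  0.19728554] 0.2160439058416055
```

View pics/w20u.png

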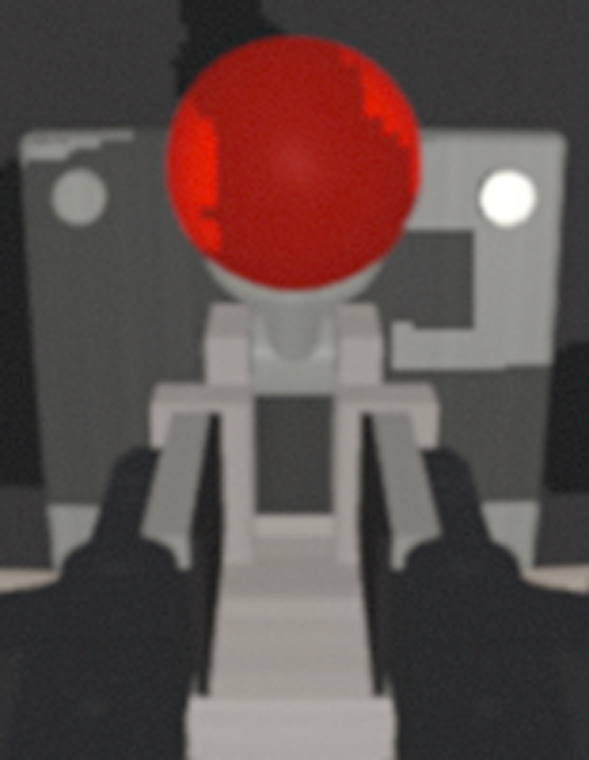

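{"op": "apply_moves", "data": {
  "plan": [
    [[0,0,0.0015,0,0,0,0.56],[0,0,0.003,0,0,0,0.56],[0,0,0.0045,0,0,0,0.56],[0,0,0.0055,0,0,0,0.56],[0,0,0.0065,0,0,0,0.56],[0,0,0.0065,0,0,0,0.56],[0,0,0.0065,0,0,0,0.56],[0,0,0.0065,0,0,0,0.56]]
  ]
}}

```text
time: 21.85
tool_pos: [0.4833, 0.1355, 0.0912]
tcp_rot: [-0.032, -3.141, 0.0]
wrist_force: [-9.6, -1.7, 20.9]
width: 0.22
```

Run:
```python
from h import *
s=readout.read_state();print(s['tool_pos'],s['wrist_force'],s['torque'])
```

```text
[0.48327719 0.13548145 0.0912101 ] [-9.57814392 -1.7160072  20.91340035] [-0.39590286  1.62752246 -0.01905526]
```

Run:
```python
from h import *
s,im=grab('wrist');up(im,(180,120,155,160),4.8,'pics/w21u.png')
g=lambda p:(p-[180,120])*4.8
for th in (0,.05,.1):
  P=[np.array(cp(.036-.092*np.cos(th)+.005*np.sin(th),y,.092*np.sin(th)+.005*np.cos(th),0)) for y in(-.02,-.006,.006,.02)]
  print(th,g(proj('wrist',P,s)).round(0).tolist())
s2,im=grab('scene');up(im,(270,120,110,90),7,'pics/s21u.png')
f=lambda p:(p-[270,120])*7
for th in (0,.05,.1):
  P=[np.array(cp(.036-.036*np.cos(th)+.0295*np.sin(th),y,.036*np.sin(th)+.0295*np.cos(th),0)) for y in(-.02,.02)]
  print('arch top scene',th,f(proj('scene',P)).round(0).tolist(),g(proj('wrist',P,s)).round(0).tolist())
```

```text
0 [[188.0, 502.0], [316.0, 503.0], [426.0, 503.0], [553.0, 502.0]]
0.05 [[183.0, 522.0], [314.0, 523.0], [427.0, 523.0], [558.0, 522.0]]
0.1 [[178.0, 545.0], [313.0, 546.0], [429.0, 546.0], [563.0, 544.0]]
arch top scene 0 [[278.0, 430.0], [383.0, 457.0]] [[194.0, 1035.0], [548.0, 1034.0]]
arch top scene 0.05 [[277.0, 429.0], [383.0, 456.0]] [[193.0, 1055.0], [549.0, 1054.0]]
arch top scene 0.1 [[276.0, 428.0], [382.0, 455.0]] [[193.0, 1075.0], [549.0, 1074.0]]
```

View pics/w21u.png

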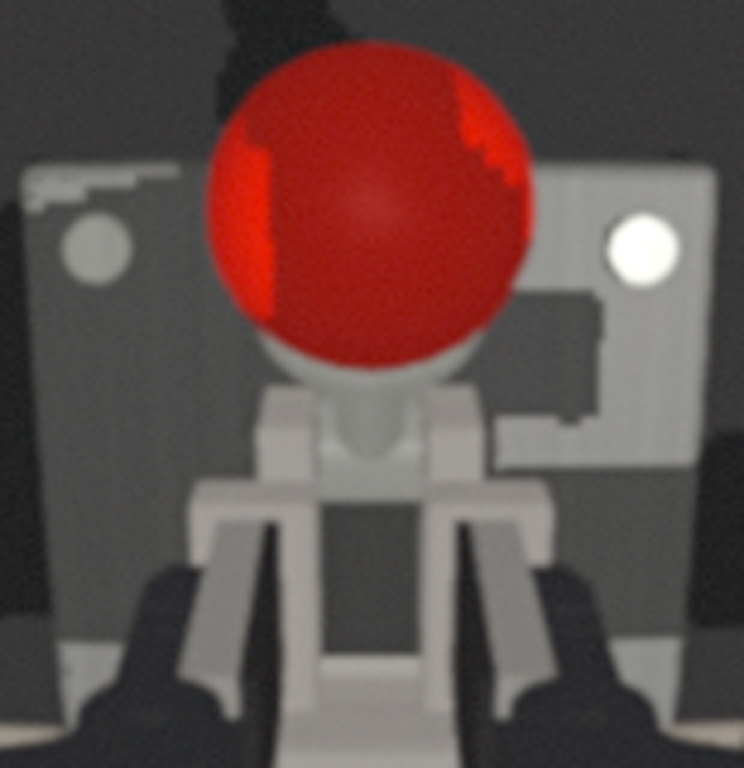

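View pics/s21u.png

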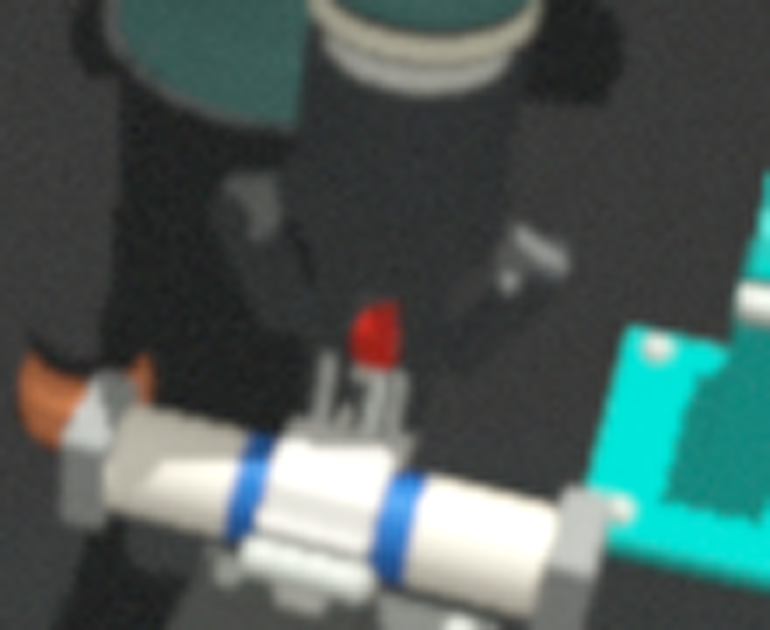

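The strap is home: the lug's edge spans columns 190–553, against 188–553 predicted for 0 rad, and it held against 21 N. Next I back off and go round to the knob's outer side.

{"op": "apply_moves", "data": {
  "plan": [
    [[0,0,-0.01,0,0,0,0.56],[0,0,-0.03,0,0,0,0.56],[0,0,-0.06,0,0,0,0.56],[0.01,0,-0.08,0,0,0,1],[0.045,0,-0.08,0,0,0,1],[0.075,0,-0.08,0,0,0,1],[0.09,0,-0.08,0,0,0,1],[0.09,0,-0.08,0,0,0,1]]
  ]
}}

```text
time: 22.62
tool_pos: [0.3906, 0.1372, 0.1678]
tcp_rot: [-0.03, -3.141, -0.0]
wrist_force: [0.3, 0.3, 0.4]
width: -0.002
```

Run:
```python
from h import *
M=down(1.5503)
print(go(cp(-.135,0,.002),M))
s,im=grab('wrist');cv2.imwrite('pics/w22.png',im[:,:,::-1]);np.save('w22.npy',[s['tool_pos'],s['tcp_rot']]);print(s['tool_pos'],s['wrist_force'],s['width'],s['q'].round(2))
s,im=grab('scene');up(im,(270,120,110,90),7,'pics/s22u.png')
```

```text
(array([-0.0035,  0.    ,  0.0788]), array([ 0.0001, -0.0002,  0.0004]))
[0.39058159 0.13719047 0.16784012] [0.26379428 0.26465317 0.42032073] -0.001578171702661463 [ 0.28 -0.23  2.16  0.    1.21 -1.27]
```

View pics/w22.png

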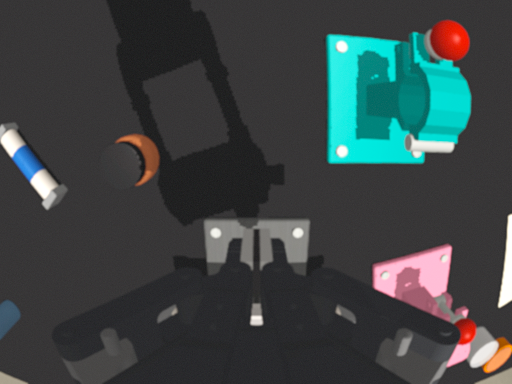

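View pics/s22u.png

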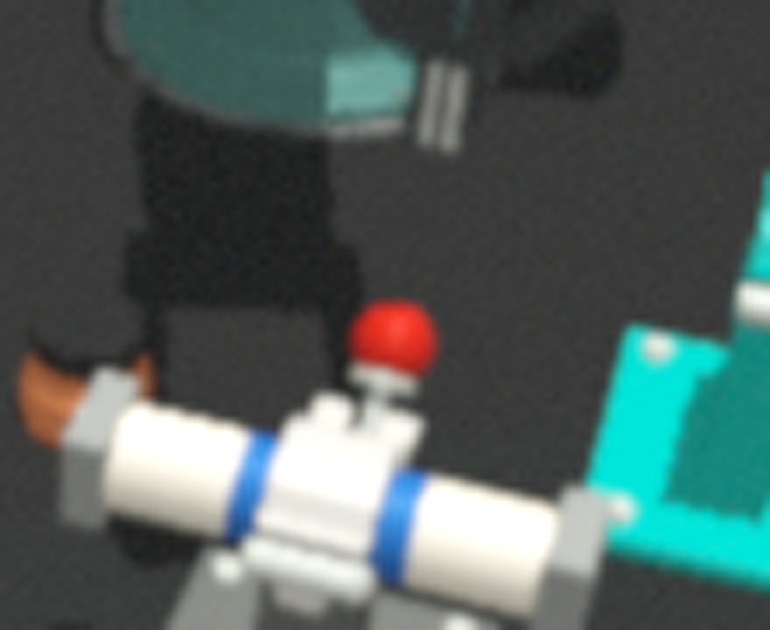

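Run:
```python
from h import *
print(onz('top',[(144.3,302.1),(160,275),(160,290)],.13), onz('top',[(180,254),(180,306),(135,254)],.012))
```

```text
[[0.26029404 0.28380751 0.13      ]
 [0.32579421 0.24491959 0.13      ]
 [0.28869393 0.24478244 0.13      ]] [[0.37799143 0.21600777 0.012     ]
 [0.23409894 0.21647997 0.012     ]
 [0.38188014 0.34335843 0.012     ]]
```

{"op": "apply_moves", "data": {
  "plan": [
    [[0,0,0.02,0,0,0,1],[0,0,0.04,0,0,0,1],[0,0,0.06,0,0,0,1],[0,0,0.075,0,0,0,1],[0,0,0.078,0,0,0,1],[0,0,0.078,0,0,0,1],[0,0,0.078,0,0,0,1],[0,0,0.078,0,0,0,1]]
  ]
}}

```text
time: 23.38
tool_pos: [0.3948, 0.1376, 0.0911]
tcp_rot: [0.032, 3.139, 0.001]
wrist_force: [-0.7, -0.5, 0.4]
width: -0.007
```

Run:
```python
from h import *
M=down(1.5503)
print(go(cp(-.117,0,.002),M))
s,im=grab('wrist');cv2.imwrite('pics/w23.png',im[:,:,::-1]);print(s['tool_pos'],s['wrist_force'],s['width'])
s,im=grab('scene');up(im,(270,100,110,90),7,'pics/s23u.png')
```

```text
(array([-0.0173, -0.0004,  0.0022]), array([0.0002, 0.0007, 0.    ]))
[0.39476458 0.1375527  0.09111799] [-0.66248539 -0.47522755  0.42219932] -0.006640971648026315
```

View pics/s23u.png

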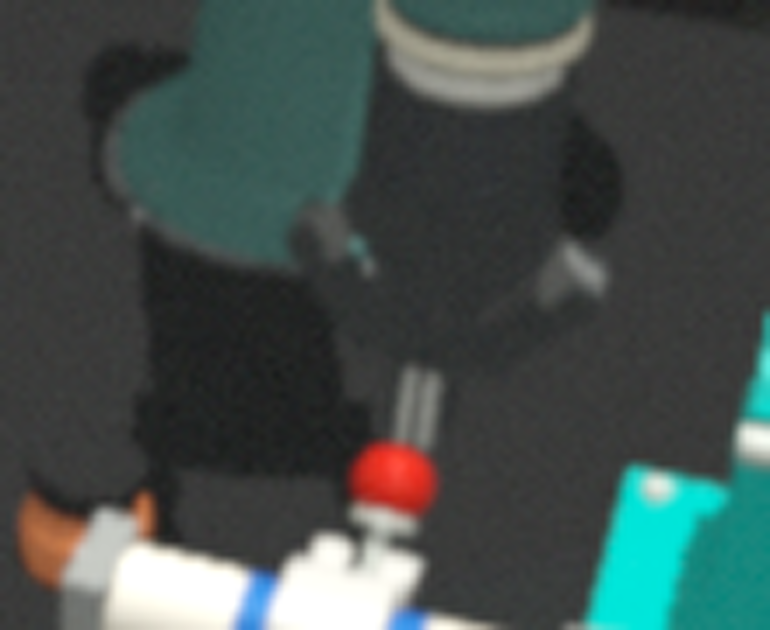

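View pics/w23.png

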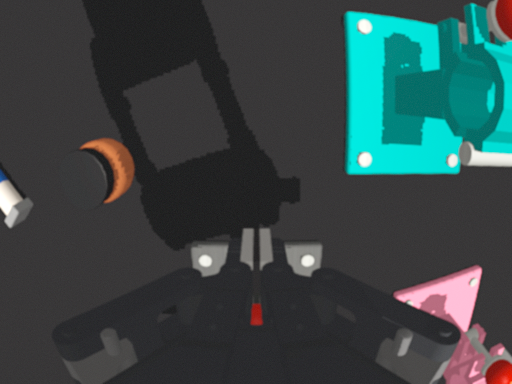

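{"op": "apply_moves", "data": {
  "plan": [
    [[-0.007,0,0,0,0,0,1],[-0.0143,0,0,0,0,0,1],[-0.0212,0,-0.001,0,0,0,1],[-0.0291,0,-0.0063,0,0,0,1],[-0.0365,0,-0.0097,0,0,0,1],[-0.0437,0,-0.012,0,0,0,1],[-0.0499,0,-0.0133,0,0,0,1],[-0.0549,0,-0.014,0,0,0,1]]
  ]
}}

```text
time: 24.15
tool_pos: [0.4496, 0.1362, 0.1044]
tcp_rot: [0.032, 3.14, 0.0]
wrist_force: [-0.9, 1.5, 1.4]
width: -0.003
```

Run:
```python
from h import *
M=down(1.5503)
print(go(cp(-.075,0,.018),M))
s,im=grab('wrist');cv2.imwrite('pics/w24.png',im[:,:,::-1]);print(s['tool_pos'],s['wrist_force'],s['width'])
s,im=grab('scene');up(im,(270,100,110,90),7,'pics/s24u.png')
```

```text
(array([-0.0044, -0.0001, -0.0006]), array([0.0001, 0.0005, 0.    ]))
[0.44961492 0.13617362 0.10444154] [-0.94312428  1.52905606  1.42734764] -0.002749625518325436
```

View pics/s24u.png

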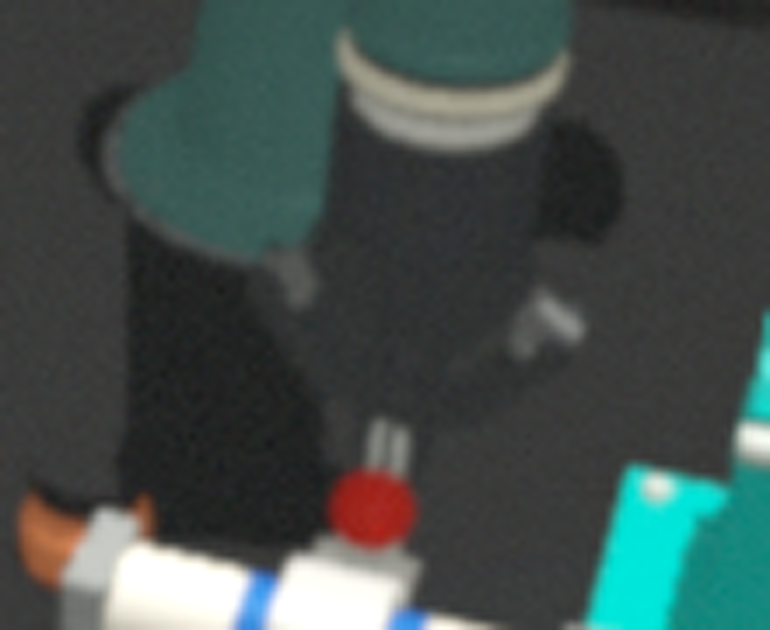

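Knob is moving in with the strap still closed. I push on to the stop.

{"op": "apply_moves", "data": {
  "plan": [
    [[-0.002,0,0,0,0,0,1],[-0.004,0,0,0,0,0,1],[-0.006,0,0,0,0,0,1],[-0.0075,0,0,0,0,0,1],[-0.009,0,0,0,0,0,1],[-0.0105,0,0,0,0,0,1],[-0.0105,0,0,0,0,0,1],[-0.0105,0,0,0,0,0,1]]
  ]
}}

```text
time: 24.92
tool_pos: [0.4534, 0.1358, 0.1025]
tcp_rot: [-0.032, -3.131, 0.001]
wrist_force: [-12.9, -0.0, 6.7]
width: 0.0
```

Run:
```python
from h import *
M=down(1.5503)
print(go(cp(-.075,0,.018),M))
s,im=grab('wrist');cv2.imwrite('pics/w25.png',im[:,:,::-1]);print(s['tool_pos'],s['wrist_force'],s['torque'])
s,im=grab('scene');up(im,(270,100,110,90),7,'pics/s25u.png')
f=lambda p:(p-[270,100])*7
for th in (0,.05,.1,.2): print(th,f(proj('scene',np.array(cp(-.048-.063*np.sin(th),0,-.035+.063*np.cos(th),0)))))
h=hsv(im);r=((h[...,0]<6)|(h[...,0]>174))&(h[...,1]>150)&(h[...,2]>60)
for q in blobs(r,20):
    if abs(q[1][0]-323)<15 and abs(q[1][1]-172)<20: print(f(q[1]),q[0])
```

```text
(array([-0.0006,  0.0001, -0.0025]), array([-0.0003, -0.0034,  0.0001]))
[0.45338125 0.13580222 0.10254821] [-1.28796737e+01 -3.49974228e-03  6.73722896e+00] [0.09241891 2.00595085 0.05854679]
0 [[362.81630313 509.2941389 ]]
0.05 [[364.88219319 504.57457745]]
0.1 [[366.88681438 500.20497342]]
0.2 [[370.69192452 492.55288547]]
[366.8 510.3] 101
```

View pics/s25u.png

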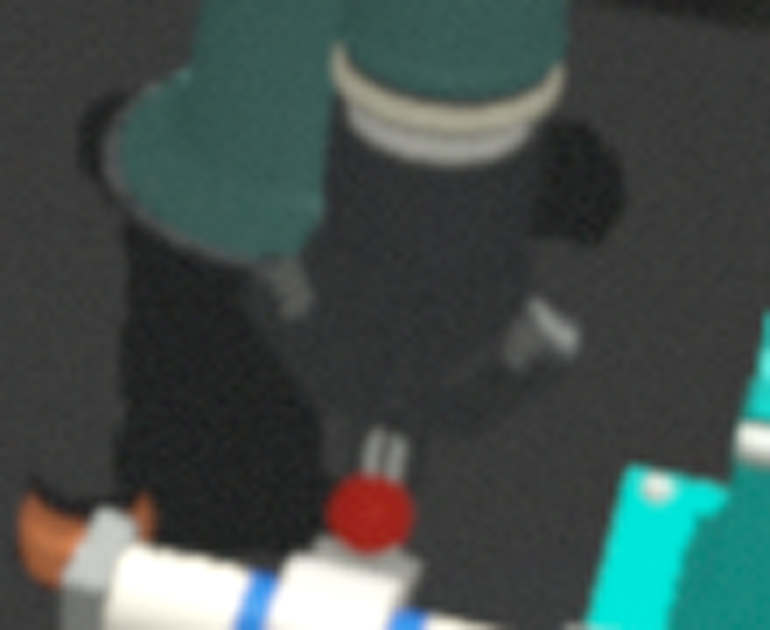

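Contact of 13 N comes exactly where the upright stop is expected, so I retreat and check.

{"op": "apply_moves", "data": {
  "plan": [
    [[0.0,0,0,0,0,0,1],[0.01,0,0,0,0,0,1],[0.025,0,0,0,0,0,1],[0.04,0,-0.01,0,0,0,1],[0.055,0,-0.04,0,0,0,1],[0.055,0,-0.075,0,0,0,1],[0.055,0,-0.11,0,0,0,1],[0.055,0,-0.14,0,0,0,1]]
  ]
}}

```text
time: 25.68
tool_pos: [0.4038, 0.1371, 0.2463]
tcp_rot: [0.031, 3.138, 0.001]
wrist_force: [0.4, 0.3, 0.2]
width: 0.002
```

Run:
```python
from h import *
print(readout.read_state()['tool_pos'])
M=down(1.5503); print(go([.42,-.12,.33],M))
```

```text
[0.40378627 0.13713464 0.24630836]
(array([-0.0216, -0.2567, -0.0838]), array([0.0002, 0.001 , 0.0002]))
```

{"op": "apply_moves", "data": {
  "plan": [
    [[-0.03,0,-0.02,0,0,0,1],[-0.07,0,-0.02,0,0,0,1],[-0.11,0,-0.02,0,0,0,1],[-0.15,0,-0.02,0,0,0,1],[-0.185,0,-0.02,0,0,0,1],[-0.21,0,-0.02,0,0,0,1],[-0.21,0,-0.02,0,0,0,1],[-0.21,0,-0.02,0,0,0,1]]
  ]
}}

```text
time: 26.35
tool_pos: [0.6143, 0.1325, 0.2628]
tcp_rot: [-0.033, -3.14, 0.001]
wrist_force: [-0.6, -0.2, 0.3]
width: 0.004
```

Run:
```python
from h import *
s,im=grab('wrist');cv2.imwrite('pics/w26.png',im[:,:,::-1]);up(im,(130,20,260,180),3,'pics/w26u.png');np.save('w26.npy',[s['tool_pos'],s['tcp_rot']])
s2,im2=grab('scene');up(im2,(160,120,220,160),3.6,'pics/s26u.png')
g=lambda p:(p-[130,20])*3
for th in(0,.1,.2):print('knob',th,g(proj('wrist',np.array(cp(-.048-.063*np.sin(th),0,-.035+.063*np.cos(th),0)),s)))
h=hsv(im);r=((h[...,0]<6)|(h[...,0]>174))&(h[...,1]>150)&(h[...,2]>60)
W=[];
for q in blobs(r,100): print(q[0],q[1],g(q[1]))
kw=[q[1] for q in blobs(r,100) if abs(q[1][0]-256)<20]
h=hsv(im2);r=((h[...,0]<6)|(h[...,0]>174))&(h[...,1]>150)&(h[...,2]>60)
ks=[q[1] for q in blobs(r,20) if abs(q[1][0]-322)<12 and abs(q[1][1]-172)<12]
print(kw,ks,tri([ray('wrist',kw[0],s),ray('scene',ks[0])]),'expect',cp(-.048,0,.028,0))
# tube band centre
h=hsv(im);m=(h[...,0]>98)&(h[...,0]<122)&(h[...,1]>150)&(h[...,2]>60)
for q in blobs(m,60): print('blue',q[0],q[1],q[2])
```

```text
knob 0 [[379.98081919  69.99805769]]
knob 0.1 [[379.95220138  51.93416497]]
knob 0.2 [[379.91840944  34.71473923]]
104 [494.5   8.2] [1093.5  -35.4]
791 [256.6  41.9] [379.8  65.7]
552 [459.5 116.6] [988.5 289.8]
109 [152.3 236. ] [ 66.9 648. ]
[array([256.6,  41.9])] [array([322.6, 172.2])] (array([0.47963745, 0.13616599, 0.14918362]), [np.float64(0.0008305103172674199), np.float64(0.0008305103172678384)]) expect [np.float64(0.4810100856467848), np.float64(0.1353839310804482), 0.148]
blue 328 [59.6 18.7] [49  8 24 25]
blue 428 [228.8  93. ] [223  75  13  37]
blue 361 [284.2  92.7] [279  75  11  36]
blue 91 [159.7 267.4] [155 262  11  12]
```

View pics/w26u.png

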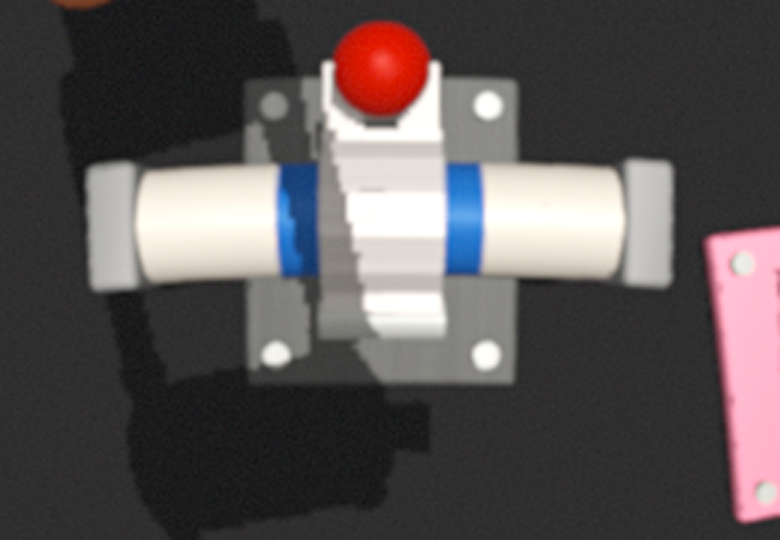

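View pics/s26u.png

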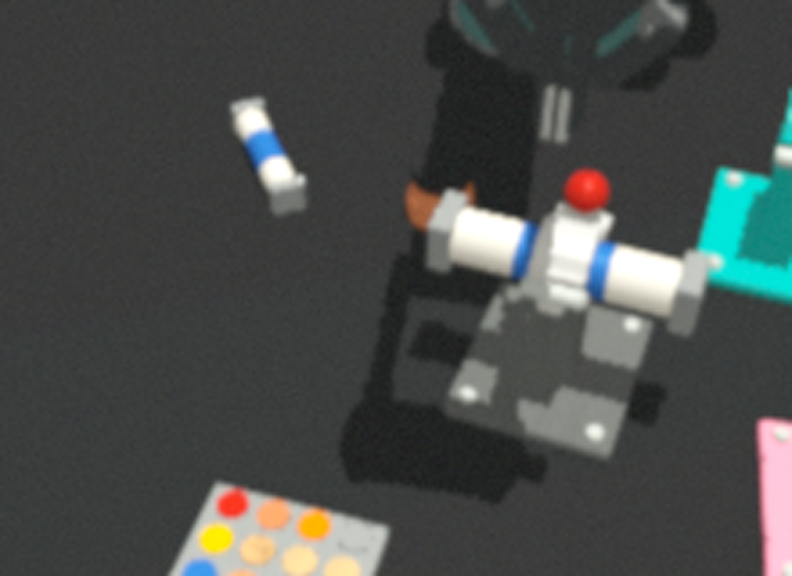

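Run:
```python
from h import *
s=readout.read_state();print(s['time'],s['wrist_force'],abs(s['joint_vel']).max())
print(bot.finish_job())
```

```text
26.45 [0.33857618 0.56276005 0.10579472] 0.02178159956162976
the job is handed in; nothing more can be done
None
```

The tube is mounted: it lies in the saddle, the strap is closed over it, and the bolt stands upright in the strap's slot. I handed the job in at 26.4 s with the gripper well clear.

**Last checks:**
- **Tube:** the band's centre is within about 1 mm of the saddle's middle.
- **Strap:** the lug's edges matched the fully closed position in the wrist view, and it held against a 21 N push. It still looked shut after the bolt was set.
- **Bolt:** the knob stopped at about 13 N where the upright stop was expected. Measured from two views, it sits within about 2 mm of the upright position.
- **Bystanders:** the palette, jar and bottle were never approached. The palette and jar still looked in place in the later pictures; I did not check the bottle at the end.

**What went wrong or disagreed:**
- **Fingertip position:** the real fingertips sit about 33 mm short of the reported tool point. My first grasp therefore shut on top of the tube, at 27 N; I lowered further and gripped it again.
- **Strap jam:** on the first push a fingertip caught in the strap's slot, at about 13 N. I backed it out, turned the tool 90° and closed the strap with one fingertip on each tine.

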